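Build up two bamboo steamers on their pots

ROBOT

A 6-joint arm with a two-finger parallel gripper is mounted at the origin on the work surface. World frame = base frame: x ahead of the robot, y to its left, z up, the work surface at z = 0. Lengths are in m, angles in rad, forces in N, time in s.
With the tool pointing down it reaches from about 0.15 to 0.775 m from the base axis. Payload 6.1 kg.
Tool frame: the origin (TCP) lies between the finger pads; the fingertips stand 8 mm ahead of it and the grasp point (between the pads) lies 11 mm behind it (bot.tip_extent is the distance from the TCP to the fingertips, in m); z points along the fingers, y is the line along which they close (so a half turn about z gives the same grasp; the last joint's range is limited). The gripper opens to 85 mm and grips with 20 to 120 N. Pads are 22 mm wide; open, the fingers measure 114 mm over their backs; the gripper's body (76 mm by 85 mm) begins 54 mm behind the grasp point. The pads swing forward as they close: fully open they stand 13 mm farther back than shut.
Start: joints at [-1.137, 0.126, -0.04, 1.405, 0, 1.571], TCP at [0.221, -0.476, 0.239] pointing down, gripper open.
Joint ranges: [-2.72, 2.72], [-0.95, 1.95], [-1.27, 1.35], [-1.78, 2.02], [-1.46, 1.47], [-3.14, 3.14]. Speed limits (rad/s): [2.39, 2.39, 3.01, 3.14, 3.14, 3.14].

INTERFACE

Orientations are given as a 3x3 rotation matrix whose columns are the frame's x, y, z axes.
In Python, from plant import bot gives the robot as it stands.
- The arm moves only by the tool servo_tool, never from a script. Its argument "targets" is a list of rows, each a list of 3 entries, a list of its own where there are three numbers: the shift along the tool's x, y, z in mm, then the turn about the tool's z in rad, then the opening, from -1 (shut) to 1 (fully open). In form: [[[tx, ty, tz], yaw, grip], ...]. A call has 1 to 10 rows; each row is the pose to reach, as a shift and turn from the pose commanded when the call began, along the tool's axes at that moment; what a row does not reach only later rows make up. A row lasts 1/12 s, in which the tool goes at most 41.7 mm and 7.16 degrees, less where a joint would pass 70% of its speed; a pose out of reach is approached as far as the arm can. A call with a gripper value outside its range is refused whole. The fingers move at their own pace and stop on an object; the grip force is fixed at half the most. Time passes only in rows, so rows that repeat a pose let the fingers close. It gives the time, the measured TCP pose, the force, the opening and the grip force at its end, in the units of the state.
- bot.state(): the state, without advancing time (a new reading comes with each control period).
- bot.grab_frame(name): name is "side" or "top" or "wrist"; returns a dict with "color" (480x640x3 uint8, red, green, blue), "fov_y" (degrees; the focal length in pixels is half the picture's height over the tangent of half this angle, whatever the lens; pixels are square), "cx", "cy" (the principal point, pixels), "k1" (the pictures are not rectified: a ray, as slopes to the right and down, at radius r is drawn at 1 + k1 r^2 times it, then the intrinsics apply), "R" (3x3) and "t" (3): a world point X has camera coordinates R X + t; the wrist camera has in their place "T_tool_cam" (4x4, takes a point from camera to tool coordinates, whose origin is the TCP and whose axes are the flange's). Camera axes: x right, y down, z forward; pixel columns grow to the right and rows downward; lengths in m; the calibration is good to about 2 mm. A picture is of the moment at which its call begins: read the wrist's pose just before it. There is no depth.
- bot.close_job(): hands the job in; it is judged then, once.
The state is a dict: "time_s": time; "joint_pos": joint angles; "qvel": joint speeds; "joint_torque": joint torques, N m; "tool_pos": TCP position; "ee_rot": TCP orientation; "wrist_force": force on the tool from outside, world axes, zero at the start; "torque": the same for the moment, N m; "finger_gap": finger opening in m; "grasp_force": force on a finger pad.
Only numpy, scipy, OpenCV 4.12 (cv2) and the standard library are available. Lean on these libraries where they do the work, as an engineer would, in place of code of your own. Each camera call takes 0.05 s, during which the arm holds its last target. There are 200 camera calls.

TASK

Build up the two bamboo steamers on their pots: on the large pot the deep wide basket, on that the shallow wide basket, and the large lid on top; on the small pot the small basket and then the small lid. Every foot must be fully seated in the rim below it, with each piece sitting level and nothing left in your grip, and the pepper shaker, the jar and the tin must be left standing where they are.

Things in the scene. Friction and masses are not known exactly. Their poses are not given: they have to be found in the camera images.
- large_pot: Steel pot, mm: outer diameter 132, 75 high, open, wall 3, fixed to the bench; two loop handles at its +y and -y sides reach 22 out at height 53. The deep basket's foot drops into its mouth and the basket's wall rests on its rim, basket origin 70 above the pot's. Origin: centre of its underside; z up.
- small_pot: Steel pot, mm: outer diameter 92, 65 high, open, wall 3, fixed to the bench; two loop handles at its +y and -y sides reach 22 out at height 53. The small basket's foot drops into its mouth and the basket's wall rests on its rim, basket origin 60 above the pot's. Origin: centre of its underside; z up.
- deep_basket: Deep wide round bamboo basket, open on top, mm: outer diameter 140, height 75, 160 g. Wall 9 thick (inner diameter 122), from 5 above the underside to the rim; pinch it from above. Floor top at 11; below, a foot, diameter 112, bevelled, 5 proud. Origin: centre of the foot's underside; z up. What sits on it has its origin 70 above this one's.
- shallow_basket: Shallow wide round bamboo basket, open on top, mm: outer diameter 140, height 45, 130 g. Wall 9 thick (inner diameter 122), from 5 above the underside to the rim; pinch it from above. Floor top at 11; below, a foot, diameter 112, bevelled, 5 proud. Origin: centre of the foot's underside; z up. What sits on it has its origin 40 above this one's.
- small_basket: Small round bamboo basket, open on top, mm: outer diameter 100, height 45, 90 g. Wall 9 thick (inner diameter 82), from 5 above the underside to the rim; pinch it from above. Floor top at 11; below, a foot, diameter 72, bevelled, 5 proud. Origin: centre of the foot's underside; z up. What sits on it has its origin 40 above this one's.
- large_lid: Woven bamboo lid, mm: diameter 140, 130 g. Hoop from 5 to 17 above its underside, low dome to 27, below a bevelled foot, diameter 112, 5 deep. On top a loop handle: round bar 10 thick along the lid's x axis, straight for 36 (60 at its feet), bar centre 55 above the underside. Origin: centre of the foot's underside; z up.
- small_lid: Woven bamboo lid, mm: diameter 100, 80 g. Hoop from 5 to 17 above its underside, low dome to 27, below a bevelled foot, diameter 72, 5 deep. On top a loop handle: round bar 10 thick along the lid's x axis, straight for 36 (60 at its feet), bar centre 55 above the underside. Origin: centre of the foot's underside; z up.
- shaker: Bystander: glass pepper shaker with a steel top, 40 mm in diameter, 71 mm high, loose. Origin: centre of its underside; z up.
- jar: Bystander: small amber glass jar with a brass-coloured screw cap, 44 mm in diameter, 64 mm high, loose. Origin: centre of its underside; z up.
- tin: Bystander: low tin can, 50 mm in diameter, 38 mm high, loose. Origin: centre of its underside; z up.
Mind the look-alikes: they are no part of the job. Leave any yellow look-alike of the large_lid alone.

How it is judged:
At the end, for the whole second after the job is handed in: Large pot, deep basket, shallow basket, large lid; small pot, small basket, small lid: each piece centred within 8 mm on the one below, within 3 mm of its full seating height, upright within 0.06 rad and at rest (horizontal distance between deep_basket and large_pot below 0.008 m and z of deep_basket in the frame of large_pot between 0.067 and 0.073 m and angle between each of deep_basket, shallow_basket, large_lid, small_basket, small_lid's own z axis and vertical below 0.06 rad and linear speed of each of deep_basket, shallow_basket, large_lid, small_basket, small_lid below 0.02 m/s and angular speed of each of deep_basket, shallow_basket, large_lid, small_basket, small_lid below 0.2 rad/s and horizontal distance between shallow_basket and deep_basket below 0.008 m and z of shallow_basket in the frame of deep_basket between 0.067 and 0.073 m and horizontal distance between large_lid and shallow_basket below 0.008 m and z of large_lid in the frame of shallow_basket between 0.037 and 0.043 m and horizontal distance between small_basket and small_pot below 0.008 m and z of small_basket in the frame of small_pot between 0.057 and 0.063 m and horizontal distance between small_lid and small_basket below 0.008 m and z of small_lid in the frame of small_basket between 0.037 and 0.043 m); the robot touches nothing.
It fails at once if the shaker is knocked over or pushed more than 30 mm from its place (distance of shaker from where it was at the start of the episode above 0.03 m or angle between shaker's own z axis and vertical above 0.35 rad).
It fails at once if the jar is knocked over or pushed more than 30 mm from its place (distance of jar from where it was at the start of the episode above 0.03 m or angle between jar's own z axis and vertical above 0.35 rad).
It fails at once if the tin is knocked over or pushed more than 30 mm from its place (distance of tin from where it was at the start of the episode above 0.03 m or angle between tin's own z axis and vertical above 0.35 rad).
It also fails if it takes over 144 s, if anything falls off the work surface, if the arm or the gripper's body presses on something with over 40 N, if the wrist force passes 120 N, or if a joint passes its speed limit or range.

## Working session

There is one attempt and no reset: what is moved stays moved. The work goes in short steps, Python scripts to look and compute and a tool call to move; the robot and the scene stay as the last step left them, time stands still between calls to the robot, and variables do not carry over. Pictures are saved under pics/ and viewed, at most 14 in all, crops included, and the job is handed in when it is done.

Besides the shell and the picture viewer there is one more tool, called after "Request:" by a JSON object that holds its "api" and its "payload". servo_tool: Moves the arm, as the interface text tells. Its arguments: {"type":"object","properties":{"targets":{"type":"array","items":{"type":"array"}}},"required":["targets"]}

```bash
mkdir -p pics; ls; cat > h.py <<'E'
import numpy as np, cv2
from plant import bot
def grab(n):
    s=bot.state(); f=bot.grab_frame(n); f['s']=s; return f
def save(f,n): cv2.imwrite('pics/'+n,f['color'][:,:,::-1])
def foc(f): return 240/np.tan(np.radians(f['fov_y'])/2)
def RT(f):
    if 'R' in f: return np.array(f['R']),np.array(f['t'])
    T=np.array(f['T_tool_cam']); W=np.eye(4); W[:3,:3]=f['s']['ee_rot']; W[:3,3]=f['s']['tool_pos']
    M=np.linalg.inv(W@T); return M[:3,:3],M[:3,3]
def ray(f,uv):
    F=foc(f); d=(np.atleast_2d(uv).astype(float)-[f['cx'],f['cy']])/F
    x=d.copy()
    for _ in range(20): x=d/(1+f['k1']*(x**2).sum(1,keepdims=True))
    R,t=RT(f); return -R.T@t, np.c_[x,np.ones(len(x))]@R
def plane(f,uv,z):
    o,d=ray(f,uv); return o+d*((z-o[2])/d[:,2:])
def proj(f,X):
    R,t=RT(f); c=np.atleast_2d(X)@R.T+t; x=c[:,:2]/c[:,2:]
    x=x*(1+f['k1']*(x**2).sum(1,keepdims=True)); return x*foc(f)+[f['cx'],f['cy']]
E
python3 - <<'E'
from h import *
for n in('top','side','wrist'):
    f=grab(n); save(f,n+'0.png'); R,t=RT(f); print(n,f['fov_y'],f['cx'],f['cy'],f['k1'],(-R.T@t).round(3),R.round(2).tolist())
s=bot.state();print(s, bot.tip_extent)
E
```

```text
pics
top 52.642728561498565 322.2143009328038 246.5423963616862 0.03079362621326899 [ 3.84e-01 -1.00e-03  1.01e+00] [[0.02, -1.0, 0.01], [-1.0, -0.02, -0.03], [0.03, -0.01, -1.0]]
side 50.69301672515011 317.66557515560737 236.45395343250073 -0.13179163549108816 [0.096 0.759 0.899] [[-0.91, -0.4, -0.0], [-0.29, 0.67, -0.68], [0.28, -0.62, -0.73]]
wrist 66.87343751300736 319.8939395258333 241.75659590773188 -0.018308923704588715 [ 0.288 -0.445  0.374] [[0.42, -0.91, -0.0], [-0.87, -0.4, 0.29], [-0.27, -0.12, -0.96]]
{'time_s': 0.15, 'joint_pos': array([-1.13696576e+00,  1.26250841e-01, -4.03731460e-02,  1.40538999e+00,
        1.60167425e-05,  1.57077170e+00]), 'qvel': array([-0.00139788, -0.00050947,  0.00213904, -0.00136055,  0.00018503,
        0.00061513]), 'joint_torque': array([-2.31253784e-03, -4.36273777e+01,  3.53150868e+01,  1.35388193e-02,
       -4.18702462e-05, -2.55535821e-05]), 'tool_pos': array([ 0.22056078, -0.47608923,  0.23870373]), 'ee_rot': array([[ 9.07351889e-01,  4.20371623e-01, -4.97304895e-04],
       [ 4.20371917e-01, -9.07351209e-01,  1.11158053e-03],
       [ 1.60467142e-05, -1.21764771e-03, -9.99999259e-01]]), 'wrist_force': array([-0.23991629,  0.14201023,  0.01249245]), 'torque': array([ 0.01261863,  0.02579445, -0.00077718]), 'grasp_force': 0.0, 'finger_gap': 0.08504158756655378} 0.008
```

View pics/top0.png

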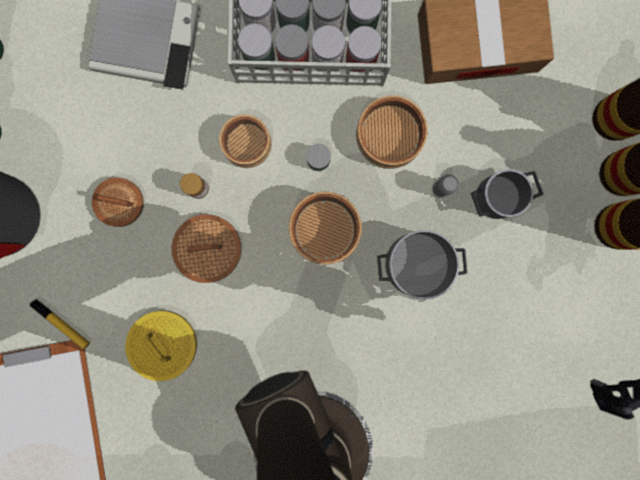

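View pics/side0.png

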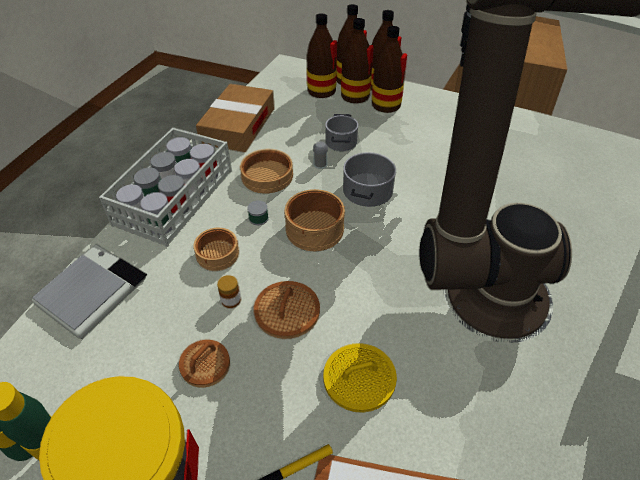

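The top view shows these pieces:

| Piece | Pixel in top view |
|---|---|
| deep basket | (325,228) |
| shallow basket | (392,131) |
| small basket | (245,139) |
| large lid | (206,247) |
| small lid | (117,201) |
| large pot | (423,264) |
| small pot | (507,193) |
| shaker | (447,185) |
| jar | (192,184) |
| tin | (318,156) |

Look-alikes for the large lid:
- The brown one at (206,247) fits the description.
- The yellow one at (160,345) is to be left alone.
- The small brown one at (117,201) is the small lid.

The side view shows that the basket at (315,220) is the deep one and the one at (266,170) is the shallow one.

```bash
cat > m.py <<'E'
from h import *
from scipy.optimize import least_squares
P={'deep':((325,228),.075,.070),'shallow':((392,131),.045,.070),'smallb':((245,139),.045,.050),
'llid':((206,247),.017,.070),'slid':((117,201),.017,.050),'lpot':((423,264),.075,.066),'spot':((507,193),.065,.046),
'shaker':((447,185),.071,.020),'jar':((192,184),.064,.022),'tin':((318,156),.038,.025)}
def mask(f,kind):
    hsv=cv2.cvtColor(f['color'],cv2.COLOR_RGB2HSV)
    if kind=='b': m=cv2.inRange(hsv,(5,90,40),(20,255,255))
    else: m=cv2.inRange(hsv,(0,0,0),(179,255,115))&cv2.inRange(hsv,(0,0,0),(179,75,255))
    return m
def circ(p,r,c0):
    free=r is None
    g=lambda v: np.hypot(p[:,0]-v[0],p[:,1]-v[1])-(v[2] if free else r)
    return least_squares(g,[*c0]+([.06] if free else []),loss='cauchy',f_scale=.0015)
E
python3 - <<'E'
from m import *
f=grab('top'); fs=grab('side'); a=f['color'].copy(); b=fs['color'].copy()
o=ray(f,[(0,0)])[0]
B=mask(f,'b')
for k,(c,z,r) in P.items():
    c0=plane(f,c,z)[0,:2]
    if k in('deep','shallow','smallb','llid','slid'):
        n,l,st,_=cv2.connectedComponentsWithStats(cv2.morphologyEx(B,cv2.MORPH_CLOSE,np.ones((5,5))))
        w=l[c[1]-3:c[1]+4,c[0]-3:c[0]+4].ravel(); w=w[w>0]
        i=np.bincount(w).argmax(); cs,_=cv2.findContours((l==i).astype(np.uint8),cv2.RETR_EXTERNAL,cv2.CHAIN_APPROX_NONE)
        ct=max(cs,key=len)[:,0]; p=plane(f,ct,z)[:,:2]
        d=p-c0; u=(c0-o[:2]); s=d@(u/np.linalg.norm(u)); p2=p[s>-.01] if k!='x' else p
        R=circ(p2,r,c0); q=R.x; print(k,q.round(4),'med|res|mm',np.median(abs(R.fun))*1e3,len(ct))
        R3=circ(p2,None,c0); print('   free r',R3.x.round(4))
    else: q=c0; print(k,'rough',q.round(3))
    th=np.linspace(0,2*np.pi,90); X=np.c_[q[0]+r*np.cos(th),q[1]+r*np.sin(th),0*th+z]
    for im,ff in((a,f),(b,fs)):
        cv2.polylines(im,[proj(ff,X).round().astype(int)],True,(0,255,255),1)
f2=dict(f);f2['color']=a;save(f2,'ovt.png');f2['color']=b
cv2.imwrite('pics/ovs.png',cv2.resize(b[70:400,150:430,::-1],None,fx=1.8,fy=1.8))
cv2.imwrite('pics/ovt2.png',cv2.resize(a[80:400,70:560,::-1],None,fx=1.6,fy=1.6,interpolation=cv2.INTER_CUBIC))
E
```

```text
deep [ 0.4492 -0.015 ] med|res|mm 0.5627377319873603 202
   free r [ 0.4505 -0.0153  0.0689]
shallow [ 0.6492 -0.1463] med|res|mm 0.6956976098033973 200
   free r [ 0.6512 -0.1473  0.0682]
smallb [0.6248 0.1473] med|res|mm 0.8650320821371946 144
   free r [0.6268 0.1484 0.0481]
llid [0.4081 0.2238] med|res|mm 0.5369941875013398 193
   free r [0.4081 0.2253 0.0688]
slid [0.4991 0.4066] med|res|mm 0.6497816913126828 140
   free r [0.4999 0.4085 0.0483]
lpot rough [ 0.384 -0.206]
spot rough [ 0.525 -0.371]
shaker rough [ 0.538 -0.252]
jar rough [0.532 0.244]
tin rough [0.597 0.   ]
```

View pics/ovt2.png

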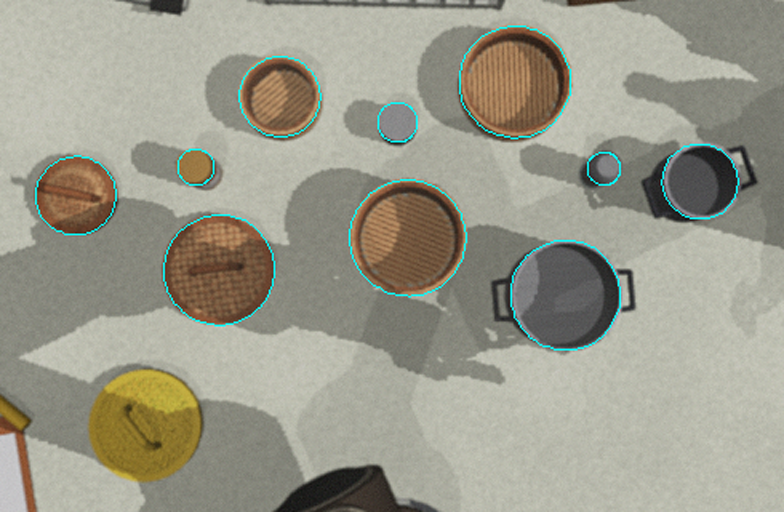

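View pics/ovs.png

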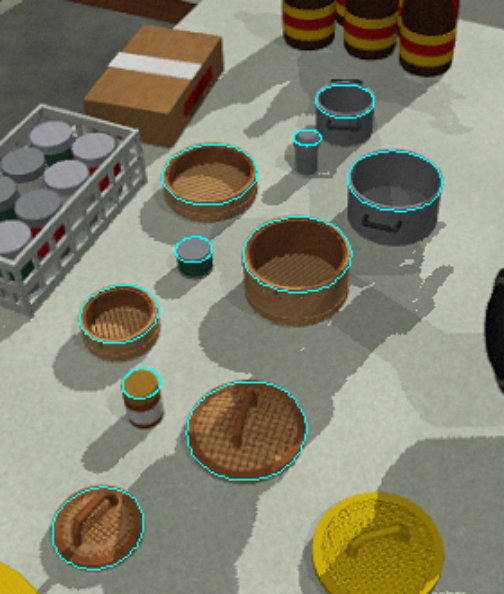

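Both overlays fit. They confirm the brown large lid at (206,247), crop (219,270), and that the deep basket is the taller one. I'll move over the deep basket and large pot with the tool aligned to the world axes, then refine from the wrist.

Request:
{"api": "servo_tool", "payload": {"targets": [[[330,-245,-50],0.434,-0.3],[[330,-245,-50],0.434,-0.3],[[330,-245,-50],0.434,-0.3],[[330,-245,-50],0.434,-0.3],[[330,-245,-50],0.434,-0.3],[[330,-245,-50],0.434,-0.3],[[330,-245,-50],0.434,-0.3],[[330,-245,-50],0.434,-0.3],[[330,-245,-50],0.434,-0.3],[[330,-245,-50],0.434,-0.3]]}}

```text
time_s: 1.08
tool_pos: [0.4147, -0.1186, 0.289]
ee_rot: [[1.0, -0.0, 0.001], [-0.0, -1.0, -0.0], [0.001, 0.0, -1.0]]
wrist_force: [1.4, -0.8, -0.5]
finger_gap: 0.0299
grasp_force: 0.0
```

Request:
{"api": "servo_tool", "payload": {"targets": [[[0,0,0],0,-0.3],[[0,0,0],0,-0.3],[[0,0,0],0,-0.3]]}}

```text
time_s: 1.33
tool_pos: [0.4142, -0.1204, 0.2884]
ee_rot: [[1.0, 0.001, -0.001], [0.001, -1.0, -0.0], [-0.001, 0.0, -1.0]]
wrist_force: [-1.0, 0.2, 0.3]
finger_gap: 0.0303
grasp_force: 0.0
```

```bash
cat >> m.py <<'E'
def hough(f,c,z,r,tol=.003):
    # circle of the rim in a picture rectified onto the plane at z
    S=2000; n=int(.24*S); g=np.stack(np.meshgrid(np.arange(n),np.arange(n)),-1).reshape(-1,2)/S-.12
    uv=proj(f,np.c_[g+np.array(c)[:2],np.full(len(g),z)]).astype(np.float32).reshape(n,n,2)
    w=cv2.remap(cv2.cvtColor(f['color'],cv2.COLOR_RGB2GRAY),uv,None,cv2.INTER_LINEAR)
    w=cv2.GaussianBlur(w,(0,0),1.5)
    C=cv2.HoughCircles(w,cv2.HOUGH_GRADIENT_ALT,1.5,20,param1=100,param2=.5,minRadius=int((r-tol)*S),maxRadius=int((r+tol)*S)+1)
    return w,([] if C is None else [(np.r_[v[:2]/S-.12+np.array(c)[:2],v[2]/S]).round(4) for v in C[0]])
E
python3 - <<'E'
from m import *
print(bot.state()['tool_pos'],bot.state()['ee_rot'].round(3).tolist(),bot.state()['finger_gap'])
f=grab('wrist'); t=grab('top')
save(f,'w1.png')
for k,c,r in(('deep',(.449,-.015),.070),('deep',(.449,-.015),.061),('lpot',(.384,-.206),.066),('lpot',(.384,-.206),.063)):
    for n,ff in(('w',f),('t',t)): print(k,r,n,hough(ff,c,.075,r)[1])
E
```

```text
[ 0.41419024 -0.1204166   0.28840727] [[1.0, 0.001, -0.001], [0.001, -1.0, -0.0], [-0.001, 0.0, -1.0]] 0.030252625301113893
deep 0.07 w [array([ 0.4535, -0.0157,  0.0697])]
deep 0.07 t [array([ 0.4475, -0.0157,  0.0686])]
deep 0.061 w [array([ 0.452 , -0.018 ,  0.0614])]
deep 0.061 t [array([ 0.4467, -0.0135,  0.0611])]
lpot 0.066 w [array([ 0.384 , -0.209 ,  0.0656])]
lpot 0.066 t []
lpot 0.063 w [array([ 0.3848, -0.2075,  0.0638])]
lpot 0.063 t []
```

View pics/w1.png

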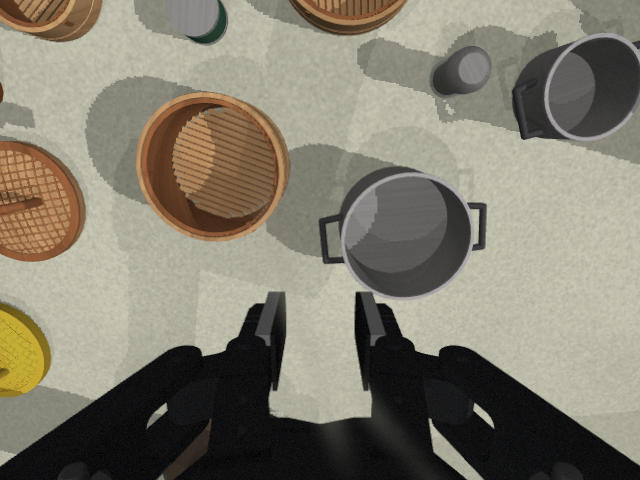

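Request:
{"api": "servo_tool", "payload": {"targets": [[[38,-169,100],0,-0.3],[[38,-169,100],0,-0.3],[[38,-169,100],0,-0.3],[[38,-169,100],0,-0.3],[[38,-169,100],0,-0.3],[[38,-169,100],0,-0.3],[[38,-169,140],0,-0.3],[[38,-169,180],0,-0.3],[[38,-169,210],0,-0.3],[[38,-169,210],0,-0.3]]}}

```text
time_s: 2.27
tool_pos: [0.4501, 0.0191, 0.0746]
ee_rot: [[1.0, 0.03, -0.008], [0.03, -0.999, 0.02], [-0.007, -0.02, -1.0]]
wrist_force: [-0.5, -2.5, 1.9]
finger_gap: 0.0301
grasp_force: 1.1
```

Request:
{"api": "servo_tool", "payload": {"targets": [[[0,0,12],0,-0.3],[[0,0,24],0,-0.3],[[0,0,24],0,-0.3],[[0,0,24],0,-1],[[0,0,24],0,-1],[[0,0,24],0,-1],[[0,0,24],0,-1],[[0,0,24],0,-1],[[0,0,24],0,-1]]}}

```text
time_s: 3.02
tool_pos: [0.4534, 0.0217, 0.055]
ee_rot: [[0.999, 0.035, -0.0], [0.035, -0.999, 0.021], [0.0, -0.021, -1.0]]
wrist_force: [0.8, -0.6, -0.5]
finger_gap: -0.0
grasp_force: 0.0
```

Request:
{"api": "servo_tool", "payload": {"targets": [[[0,0,-30],0,-1],[[0,0,-60],0,-1],[[0,0,-60],0,-0.3],[[0,0,-60],0,-0.3],[[0,0,-60],0,-0.3]]}}

```text
time_s: 3.43
tool_pos: [0.4532, 0.0204, 0.1143]
ee_rot: [[0.999, 0.035, -0.001], [0.035, -0.999, 0.021], [-0.0, -0.021, -1.0]]
wrist_force: [0.1, -0.2, -1.0]
finger_gap: 0.0298
grasp_force: 0.0
```

```bash
python3 - <<'E'
from m import *
s=bot.state();print(s['tool_pos'],s['ee_rot'].round(4).tolist(),s['joint_pos'].round(3),s['finger_gap'],s['wrist_force'])
t=grab('top');save(t,'t2.png')
f=grab('wrist');save(f,'w2.png')
print(hough(f,(.45,-.016),.075,.07)[1],hough(f,(.45,-.016),.075,.061)[1])
print(hough(t,(.45,-.016),.075,.07)[1],hough(t,(.45,-.016),.075,.061)[1])
E
```

```text
[0.45316674 0.02039164 0.11431337] [[0.9994, 0.0347, -0.001], [0.0348, -0.9992, 0.0212], [-0.0003, -0.0212, -0.9998]] [ 0.032  0.024 -0.427  1.121  0.021  3.138] 0.029797983050095955 [ 0.05779704 -0.16925103 -1.00887474]
[array([ 0.45  , -0.0137,  0.0701])] [array([ 0.4538, -0.0152,  0.0608])]
[] []
```

View pics/w2.png

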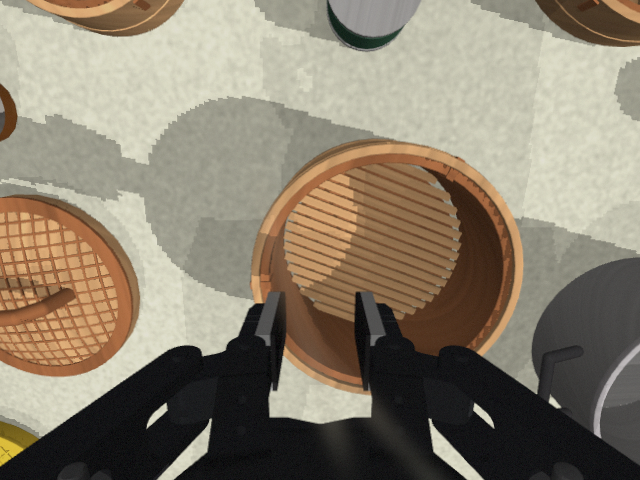

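Joint 6 hit its limit at this yaw, so I'll turn the tool to tool x = +y, tool y = +x. That puts joint 6 mid-range and also suits the lid bars.

Request:
{"api": "servo_tool", "payload": {"targets": [[[0,0,-60],-0.1,-0.3],[[0,0,-100],-0.2,-0.3],[[-39,140,-170],-1.536,-0.3],[[-39,140,-170],-1.536,-0.3],[[-39,140,-170],-1.536,-0.3],[[-39,140,-170],-1.536,-0.3],[[-39,140,-170],-1.536,-0.3],[[-39,140,-170],-1.536,-0.3],[[-39,140,-170],-1.536,-0.3],[[-39,140,-170],-1.536,-0.3]]}}

```text
time_s: 4.37
tool_pos: [0.419, -0.1251, 0.2806]
ee_rot: [[0.377, 0.926, -0.003], [0.926, -0.377, 0.022], [0.019, -0.011, -1.0]]
wrist_force: [-0.2, 0.3, -0.2]
finger_gap: 0.0301
grasp_force: 0.0
```

Request:
{"api": "servo_tool", "payload": {"targets": [[[0,0,0],-0.2,-0.3],[[0,0,0],-0.4,-0.3],[[0,0,0],-0.4,-0.3],[[0,0,0],-0.4,-0.3]]}}

```text
time_s: 4.7
tool_pos: [0.419, -0.1244, 0.2804]
ee_rot: [[-0.013, 1.0, -0.003], [1.0, 0.013, 0.022], [0.022, -0.003, -1.0]]
wrist_force: [-0.1, -0.5, 0.6]
finger_gap: 0.0298
grasp_force: 0.0
```

```bash
python3 - <<'E'
from m import *
s=bot.state();print(s['tool_pos'],s['ee_rot'].round(4).tolist(),s['joint_pos'].round(3))
f=grab('wrist');save(f,'w3.png')
t=grab('top')
for n,c,r in(('deep',(.45,-.016),.070),('deep',(.45,-.016),.061),('lpot',(.384,-.208),.066),('lpot',(.384,-.208),.063)):
  print(n,hough(f,c,.075,r)[1],hough(t,c,.075,r)[1])
E
```

```text
[ 0.41899224 -0.12440911  0.28038203] [[-0.0126, 0.9999, -0.0032], [0.9997, 0.0126, 0.0218], [0.0219, -0.0029, -0.9998]] [-0.302 -0.029 -0.113  1.496  0.02   1.256]
deep [array([ 0.453, -0.01 ,  0.07 ])] [array([ 0.4538, -0.0108,  0.0699])]
deep [array([ 0.4523, -0.0145,  0.0607])] [array([ 0.453 , -0.016 ,  0.0615])]
lpot [array([ 0.384 , -0.2087,  0.0659])] []
lpot [array([ 0.3833, -0.2065,  0.0637])] []
```

```bash
cat >> h.py <<'E'
def to(*pts):
    s=bot.state(); 
    for p in pts: print('shift mm',((np.array(p)-s['tool_pos'])@s['ee_rot']*1e3).round(0).tolist())
E
python3 -c "
from h import *
to((.387,-.013,.12),(.387,-.013,.054))"
```

```text
shift mm [108.0, -31.0, 163.0]
shift mm [107.0, -31.0, 229.0]
```

Request:
{"api": "servo_tool", "payload": {"targets": [[[108,-31,150],0,-0.3],[[108,-31,150],0,-0.3],[[108,-31,150],0,-0.3],[[108,-31,150],0,-0.3],[[108,-31,150],0,-0.3],[[108,-31,150],0,-0.3],[[108,-31,150],0,-0.3],[[108,-31,150],0,-0.3]]}}

```text
time_s: 5.47
tool_pos: [0.3882, -0.0141, 0.1351]
ee_rot: [[-0.008, 1.0, 0.001], [1.0, 0.008, 0.021], [0.021, 0.001, -1.0]]
wrist_force: [0.6, -1.3, 0.4]
finger_gap: 0.0301
grasp_force: 0.0
```

Request:
{"api": "servo_tool", "payload": {"targets": [[[0,0,26],0,-0.3],[[0,0,52],0,-0.3],[[0,0,79],0,-0.3],[[0,0,79],0,-0.3],[[0,0,79],0,-1],[[0,0,79],0,-1],[[0,0,79],0,-1],[[0,0,79],0,-1],[[0,0,79],0,-1],[[0,0,79],0,-1]]}}

```text
time_s: 6.3
tool_pos: [0.3884, -0.0123, 0.0566]
ee_rot: [[-0.009, 1.0, 0.002], [1.0, 0.009, 0.02], [0.02, 0.002, -1.0]]
wrist_force: [-0.9, -1.5, 7.1]
finger_gap: 0.0089
grasp_force: 58.5
```

Request:
{"api": "servo_tool", "payload": {"targets": [[[0,0,-20],0,-1],[[0,0,-50],0,-1],[[0,0,-80],0,-1],[[0,0,-115],0,-1],[[0,0,-115],0,-1]]}}

```text
time_s: 6.72
tool_pos: [0.3902, -0.0145, 0.1764]
ee_rot: [[-0.009, 1.0, 0.009], [1.0, 0.009, 0.021], [0.021, 0.009, -1.0]]
wrist_force: [0.9, 0.3, -2.2]
finger_gap: 0.0087
grasp_force: 57.9
```

```bash
python3 - <<'E'
from m import *
print(bot.state()['tool_pos'],bot.state()['finger_gap'],bot.state()['wrist_force'])
to((.3183,-.207,.172)); z=bot.state()['tool_pos'][2]+.0185
f=grab('wrist');t=grab('top');g=grab('side')
save(f,'w4.png')
cv2.imwrite('pics/s4.png',cv2.resize(g['color'][70:370,200:600,::-1],None,fx=1.6,fy=1.6))
for r in(.07,.061): print(z,hough(f,(.454,-.013),z,r)[1],hough(t,(.454,-.013),z,r)[1])
E
```

```text
[ 0.39023534 -0.01453713  0.1764155 ] 0.00870328915622385 [ 0.91181797  0.32034545 -2.21276394]
shift mm [-192.0, -74.0, -0.0]
0.19491549951371626 [array([ 0.4563, -0.0153,  0.0709])] []
0.19491549951371626 [array([ 0.4563, -0.0115,  0.0613])] []
```

View pics/s4.png

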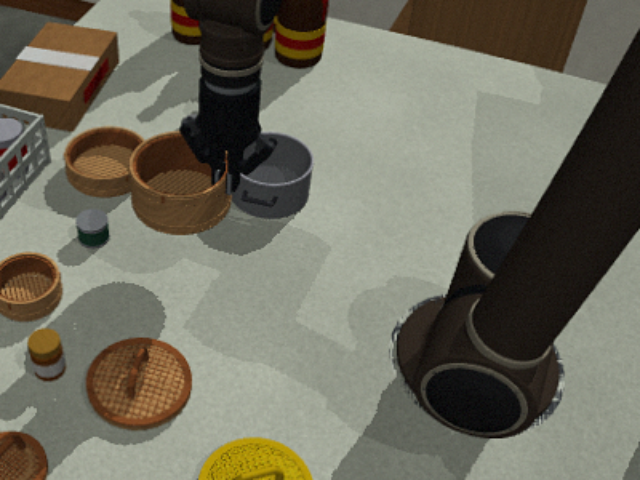

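Request:
{"api": "servo_tool", "payload": {"targets": [[[-193,-73,0],0,-1],[[-193,-73,0],0,-1],[[-193,-73,0],0,-1],[[-193,-73,0],0,-1],[[-193,-73,0],0,-1],[[-193,-73,0],0,-1],[[-193,-73,0],0,-1],[[-193,-73,20],0,-1],[[-193,-73,20],0,-1],[[-193,-73,20],0,-1]]}}

```text
time_s: 7.7
tool_pos: [0.3151, -0.206, 0.1446]
ee_rot: [[-0.01, 1.0, -0.004], [1.0, 0.011, 0.023], [0.023, -0.004, -1.0]]
wrist_force: [-0.2, -0.3, -1.6]
finger_gap: 0.0092
grasp_force: 59.3
```

```bash
python3 - <<'E'
from m import *
s=bot.state();print(s['tool_pos'],s['ee_rot'].round(3).tolist()); z=s['tool_pos'][2]+.0185
f=grab('wrist');t=grab('top')
for r in(.07,.061): print(z,hough(f,(.384,-.208),z,r)[1],hough(t,(.384,-.208),z,r)[1])
to((.3183,-.208,.1266))
E
```

```text
[ 0.31512731 -0.20598011  0.14457987] [[-0.01, 1.0, -0.004], [1.0, 0.011, 0.023], [0.023, -0.004, -1.0]]
0.16307987030774462 [array([ 0.3795, -0.2072,  0.0702])] [array([ 0.3795, -0.202 ,  0.0695])]
0.16307987030774462 [array([ 0.3735, -0.202 ,  0.0611])] [array([ 0.3825, -0.2065,  0.0614])]
shift mm [-2.0, 2.0, 19.0]
```

Request:
{"api": "servo_tool", "payload": {"targets": [[[-1,3,5],0,-1],[[-1,3,10],0,-1],[[-1,3,14],0,-1],[[-1,3,17],0,-1],[[-1,3,18],0,-1],[[-1,3,18],0,-1],[[-1,3,18],0,-1]]}}

```text
time_s: 8.38
tool_pos: [0.3188, -0.2082, 0.1279]
ee_rot: [[-0.009, 1.0, -0.001], [1.0, 0.009, 0.021], [0.021, -0.001, -1.0]]
wrist_force: [-0.4, 0.6, -2.3]
finger_gap: 0.009
grasp_force: 59.2
```

Request:
{"api": "servo_tool", "payload": {"targets": [[[0,0,0],0,-0.3],[[0,0,0],0,-0.3],[[0,0,0],0,-0.3],[[0,0,-20],0,-0.3],[[0,0,-50],0,-0.3],[[0,0,-80],0,-0.3],[[40,0,-120],0,-0.3],[[80,0,-140],0,-0.3],[[80,0,-140],0,-0.3],[[80,0,-140],0,-0.3]]}}

```text
time_s: 9.22
tool_pos: [0.3191, -0.1297, 0.2727]
ee_rot: [[-0.012, 1.0, 0.004], [1.0, 0.012, 0.02], [0.02, 0.004, -1.0]]
wrist_force: [0.2, -0.6, 0.4]
finger_gap: 0.0299
grasp_force: 0.0
```

```bash
python3 - <<'E'
from m import *
s=bot.state();print(s['tool_pos'])
f=grab('wrist');t=grab('top');save(f,'w5.png')
for r in(.07,.061): print(hough(f,(.384,-.208),.145,r)[1],hough(t,(.384,-.208),.145,r)[1])
for c,r in(((.65,-.146),.07),((.65,-.146),.061)): print(hough(f,c,.045,r)[1],hough(t,c,.045,r)[1])
E
```

```text
[ 0.31914844 -0.12965162  0.2726648 ]
[array([ 0.3848, -0.2103,  0.0701])] []
[array([ 0.3713, -0.184 ,  0.0606]), array([ 0.3817, -0.208 ,  0.0605])] []
[array([ 0.638 , -0.1415,  0.0705])] []
[array([ 0.6208, -0.14  ,  0.062 ]), array([ 0.6463, -0.146 ,  0.0616])] [array([ 0.65  , -0.1483,  0.0603])]
```

View pics/w5.png

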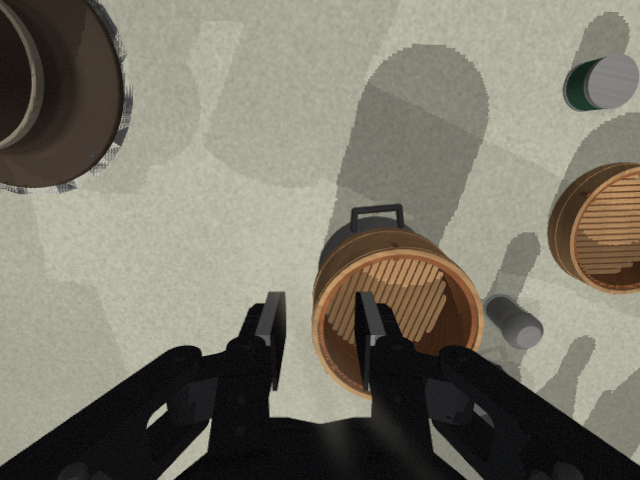

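Request:
{"api": "servo_tool", "payload": {"targets": [[[0,275,0],-0.01,-0.3],[[0,275,0],-0.01,-0.3],[[0,275,0],-0.01,-0.3],[[0,275,0],-0.01,-0.3],[[0,275,0],-0.01,-0.3],[[0,275,0],-0.01,-0.3],[[0,275,0],-0.01,-0.3],[[0,275,0],-0.01,-0.3],[[0,275,0],-0.01,-0.3],[[0,275,0],-0.01,-0.3]]}}

```text
time_s: 10.15
tool_pos: [0.5925, -0.1296, 0.2679]
ee_rot: [[-0.018, 1.0, -0.004], [1.0, 0.018, 0.022], [0.022, -0.003, -1.0]]
wrist_force: [-1.4, -0.1, 0.6]
finger_gap: 0.0299
grasp_force: 0.0
```

```bash
python3 - <<'E'
from m import *
s=bot.state();print(s['tool_pos'],s['ee_rot'].round(3).tolist(),s['joint_pos'].round(2))
f=grab('wrist');t=grab('top');save(f,'w6.png')
for c,z,r in(((.65,-.146),.045,.07),((.65,-.146),.045,.061),((.3845,-.209),.145,.07),((.3845,-.209),.145,.061),((.525,-.371),.065,.046),((.525,-.371),.065,.043),((.625,.147),.045,.05),((.625,.147),.045,.041)): print(hough(f,c,z,r)[1],hough(t,c,z,r)[1])
to((.5835,-.147,.10),(.5835,-.147,.024))
E
```

```text
[ 0.59254586 -0.12961752  0.26793224] [[-0.018, 1.0, -0.004], [1.0, 0.018, 0.022], [0.022, -0.003, -1.0]] [-0.22  0.3   0.23  1.52  0.02  1.33]
[array([ 0.653 , -0.146 ,  0.0701])] []
[array([ 0.653 , -0.1467,  0.0614])] []
[array([ 0.3838, -0.206 ,  0.0701])] []
[array([ 0.389 , -0.206 ,  0.0616])] []
[] []
[] []
[] [array([0.6213, 0.1433, 0.0506])]
[] [array([0.6213, 0.1478, 0.0405])]
shift mm [-21.0, -9.0, 169.0]
shift mm [-23.0, -9.0, 245.0]
```

Request:
{"api": "servo_tool", "payload": {"targets": [[[-21,-5,160],0,-0.3],[[-21,-5,160],0,-0.3],[[-21,-5,160],0,-0.3],[[-21,-5,160],0,-0.3],[[-21,-5,160],0,-0.3],[[-21,-5,160],0,-0.3],[[-21,-5,200],0,-0.3],[[-22,-5,225],0,-0.3],[[-23,-5,242],0,-0.3],[[-23,-5,242],0,-0.3]]}}

```text
time_s: 11.08
tool_pos: [0.5883, -0.1466, 0.027]
ee_rot: [[-0.019, 1.0, -0.002], [1.0, 0.019, 0.021], [0.021, -0.001, -1.0]]
wrist_force: [-0.3, 0.3, 0.3]
finger_gap: 0.0299
grasp_force: 0.0
```

Request:
{"api": "servo_tool", "payload": {"targets": [[[0,0,0],0,-1],[[0,0,0],0,-1],[[0,0,0],0,-1],[[0,0,0],0,-1],[[0,0,0],0,-1],[[0,0,0],0,-1]]}}

```text
time_s: 11.58
tool_pos: [0.5905, -0.1472, 0.0304]
ee_rot: [[-0.019, 1.0, 0.004], [1.0, 0.019, 0.02], [0.02, 0.004, -1.0]]
wrist_force: [-3.3, 0.7, 6.9]
finger_gap: 0.0081
grasp_force: 57.1
```

Request:
{"api": "servo_tool", "payload": {"targets": [[[0,0,-20],0,-1],[[0,0,-50],0,-1],[[0,0,-90],0,-1],[[0,0,-130],0,-1],[[0,0,-170],0,-1],[[0,0,-190],0,-1],[[0,0,-190],0,-1],[[0,0,-190],0,-1]]}}

```text
time_s: 12.25
tool_pos: [0.5898, -0.151, 0.2197]
ee_rot: [[-0.019, 1.0, 0.004], [1.0, 0.019, 0.02], [0.02, 0.004, -1.0]]
wrist_force: [-0.0, -0.4, -1.9]
finger_gap: 0.0081
grasp_force: 56.8
```

```bash
python3 - <<'E'
from m import *
s=bot.state();print(s['tool_pos'],s['ee_rot'].round(3).tolist(),s['finger_gap'])
z=s['tool_pos'][2]+.018
f=grab('wrist');t=grab('top')
for r in(.07,.061): print(z,hough(f,(.653,-.146),z,r)[1],hough(t,(.653,-.146),z,r)[1])
to((.3195,-.2077,.215))
E
```

```text
[ 0.58977117 -0.15099941  0.21965083] [[-0.019, 1.0, 0.004], [1.0, 0.019, 0.02], [0.02, 0.004, -1.0]] 0.008096906948798154
0.23765082603494625 [] [array([ 0.6418, -0.1483,  0.0704])]
0.23765082603494625 [array([ 0.6507, -0.1475,  0.061 ])] []
shift mm [-52.0, -270.0, 0.0]
```

Request:
{"api": "servo_tool", "payload": {"targets": [[[-55,-270,0],0,-1],[[-55,-270,0],0,-1],[[-55,-270,0],0,-1],[[-55,-270,0],0,-1],[[-55,-270,0],0,-1],[[-55,-270,0],0,-1],[[-55,-270,0],0,-1],[[-55,-270,0],0,-1],[[-55,-270,0],0,-1],[[-55,-270,0],0,-1]]}}

```text
time_s: 13.18
tool_pos: [0.3197, -0.2106, 0.215]
ee_rot: [[-0.018, 1.0, -0.002], [1.0, 0.018, 0.022], [0.022, -0.001, -1.0]]
wrist_force: [0.7, 0.6, -0.4]
finger_gap: 0.0076
grasp_force: 57.1
```

```bash
python3 - <<'E'
from m import *
s=bot.state();print(s['tool_pos'],s['ee_rot'].round(3).tolist())
z=s['tool_pos'][2]+.018
f=grab('wrist');t=grab('top');g=grab('side')
for r in(.07,.061): print(z,hough(f,(.385,-.208),z,r)[1],hough(t,(.385,-.208),z,r)[1])
a=cv2.resize(f['color'][150:480,200:560],(450,412)); b=cv2.resize(g['color'][70:260,280:460],(412*180//190,412))
cv2.imwrite('pics/c7.png',np.hstack([a,b])[:,:,::-1]); to((.3195,-.2077,.17))
E
```

```text
[ 0.31969599 -0.21061926  0.21497028] [[-0.018, 1.0, -0.002], [1.0, 0.018, 0.022], [0.022, -0.001, -1.0]]
0.23297028363953717 [] [array([ 0.3813, -0.2103,  0.0697])]
0.23297028363953717 [array([ 0.379 , -0.208 ,  0.0613])] [array([ 0.3865, -0.1825,  0.061 ]), array([ 0.3865, -0.2125,  0.0614])]
shift mm [2.0, -1.0, 45.0]
```

View pics/c7.png

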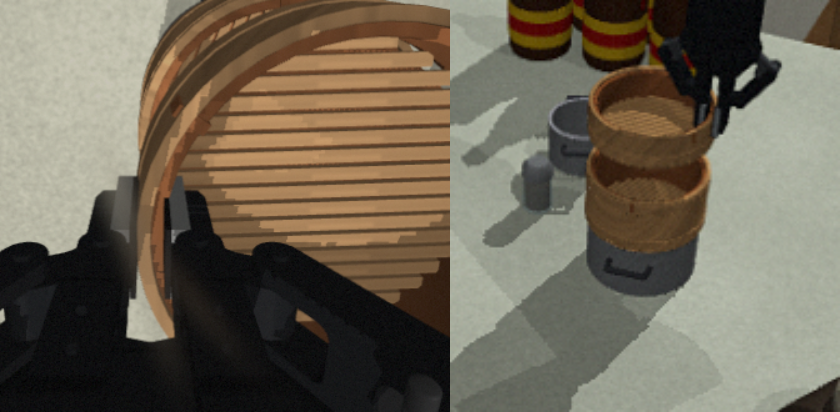

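The side crop shows the shallow basket held above the deep one at crop (650,115). It is slightly nose-up on the free side, so I'll lower it gently and let it settle.

Request:
{"api": "servo_tool", "payload": {"targets": [[[1,-1,15],0,-1],[[1,-1,28],0,-1],[[1,-1,35],0,-1],[[1,-1,40],0,-1],[[1,-1,44],0,-1],[[1,-1,44],0,-1],[[1,-1,44],0,-1]]}}

```text
time_s: 13.92
tool_pos: [0.319, -0.2089, 0.1721]
ee_rot: [[-0.019, 1.0, -0.001], [1.0, 0.019, 0.021], [0.021, -0.001, -1.0]]
wrist_force: [-0.5, -1.0, -1.3]
finger_gap: 0.008
grasp_force: 57.0
```

```bash
python3 - <<'E'
from m import *
s=bot.state();print(s['tool_pos'])
f=grab('wrist');g=grab('side')
for r in(.07,.061): print(hough(f,(.385,-.208),.187,r)[1])
a=cv2.resize(f['color'][150:480,200:560],(450,412)); b=cv2.resize(g['color'][70:210,320:440],(412*120//140,412))
cv2.imwrite('pics/c8.png',np.hstack([a,b])[:,:,::-1]); to((.3195,-.2077,.17))
E
```

```text
[ 0.31899919 -0.20888632  0.17209134]
[]
[array([ 0.382 , -0.2087,  0.0614])]
shift mm [1.0, 0.0, 2.0]
```

View pics/c8.png

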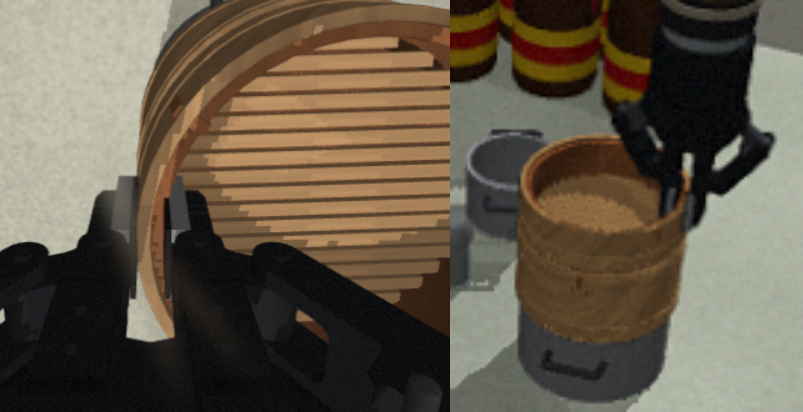

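The basket is in line and just above seating, so I'll release it and back off.

Request:
{"api": "servo_tool", "payload": {"targets": [[[0,0,2],0,-1],[[0,0,2],0,-0.3],[[0,0,2],0,-0.3],[[0,0,2],0,-0.3],[[0,0,-20],0,-0.3],[[0,0,-55],0,-0.3],[[0,0,-90],0,-0.3],[[40,0,-110],0,-0.3],[[80,0,-120],0,-0.3],[[80,0,-120],0,-0.3]]}}

```text
time_s: 14.85
tool_pos: [0.3177, -0.1279, 0.2968]
ee_rot: [[-0.023, 1.0, 0.004], [1.0, 0.023, 0.021], [0.021, 0.004, -1.0]]
wrist_force: [0.2, -0.4, 1.4]
finger_gap: 0.0302
grasp_force: 0.0
```

```bash
python3 - <<'E'
from m import *
s=bot.state();print(s['tool_pos'])
f=grab('wrist');t=grab('top')
for r in(.07,.061): print(hough(f,(.385,-.208),.185,r)[1],hough(t,(.385,-.208),.185,r)[1])
g=grab('side')
a=cv2.resize(f['color'][150:480,200:560],(450,412)); b=cv2.resize(g['color'][70:210,320:440],(412*120//140,412))
cv2.imwrite('pics/c9.png',np.hstack([a,b])[:,:,::-1]); to((.40,.05,.27),(.408,.19,.27))
E
```

```text
[ 0.31769821 -0.12785283  0.29679145]
[array([ 0.3858, -0.211 ,  0.0698])] [array([ 0.3768, -0.208 ,  0.0706])]
[array([ 0.3843, -0.2087,  0.0614]), array([ 0.3738, -0.1907,  0.0614])] [array([ 0.3858, -0.2095,  0.061 ]), array([ 0.3873, -0.181 ,  0.0609])]
shift mm [179.0, 86.0, 27.0]
shift mm [319.0, 97.0, 30.0]
```

View pics/c9.png

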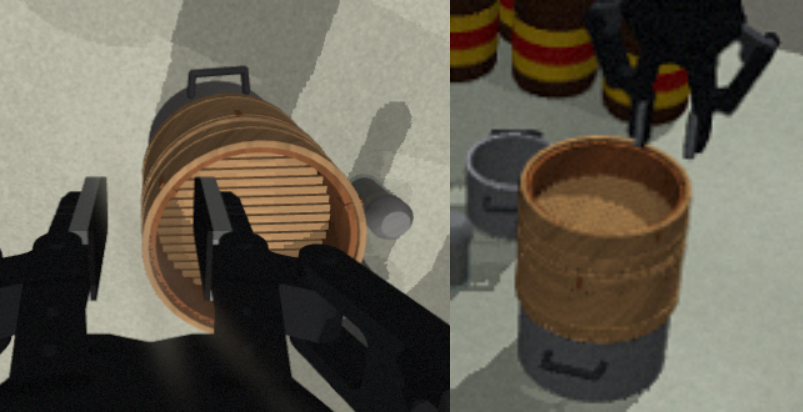

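The shallow basket is seated: both views put its rim at about (0.385,-0.210) at the right height. Next is the large lid.

Request:
{"api": "servo_tool", "payload": {"targets": [[[300,97,20],0,0],[[300,97,20],0,0],[[300,97,20],0,0],[[300,97,20],0,0],[[300,97,20],0,0],[[300,97,20],0,0],[[300,97,20],0,0],[[300,97,20],0,0],[[300,97,20],0,0],[[300,97,20],0,0]]}}

```text
time_s: 15.83
tool_pos: [0.4092, 0.1707, 0.2782]
ee_rot: [[-0.02, 1.0, -0.004], [1.0, 0.02, 0.02], [0.02, -0.003, -1.0]]
wrist_force: [-0.6, -1.0, -0.3]
finger_gap: 0.0426
grasp_force: 0.0
```

```bash
python3 - <<'E'
from m import *
s=bot.state();print(s['tool_pos'],s['ee_rot'].round(3).tolist(),s['joint_pos'].round(2))
f=grab('wrist');t=grab('top');save(f,'w10.png')
print(hough(f,(.408,.224),.017,.07)[1],hough(t,(.408,.224),.017,.07)[1])
print(hough(f,(.408,.224),.017,.066,.002)[1])
to((.408,.224,.10))
E
```

```text
[0.40920729 0.17070033 0.27821385] [[-0.02, 1.0, -0.004], [1.0, 0.02, 0.02], [0.02, -0.003, -1.0]] [ 0.38 -0.03 -0.12  1.48  0.02  1.93]
[array([0.4095, 0.224 , 0.0704])] []
[]
shift mm [51.0, 1.0, 180.0]
```

View pics/w10.png

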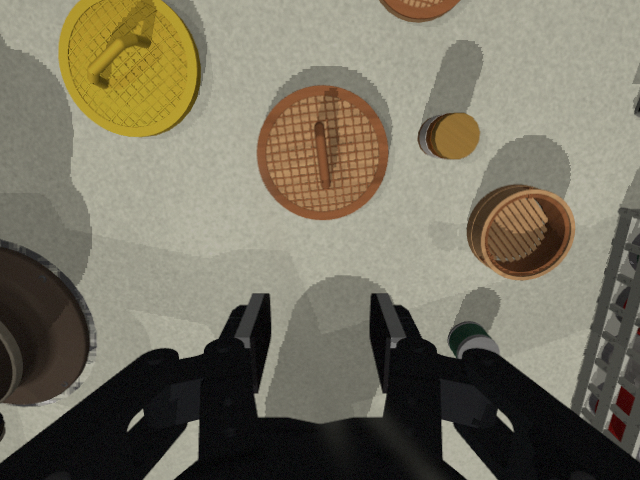

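The wrist view shows the brown lid at (323,152), with its bar running from (319,124) to (326,187), and the yellow lid at (130,65) well away from it. I'll cast the bar onto its own height.

```bash
python3 - <<'E'
from m import *
f=grab('wrist')
p=plane(f,[(319,124),(326,187)],.057);print(p, np.linalg.norm(p[0]-p[1]),p.mean(0)); d=p[0]-p[1];th=np.arctan2(d[1],d[0]);print('bar angle',th)
X=np.array(f['s']['ee_rot'])[:,0];a=np.arctan2(X[1],X[0]);print('tool angle',a,'yaw cmd',a-th)
for r in(.05,.041): print(hough(f,(.625,.147),.045,r)[1])
E
```

```text
[[0.40548869 0.2540338  0.057     ]
 [0.41336676 0.19484833 0.057     ]] 0.059707490803603505 [0.40942773 0.22444107 0.057     ]
bar angle 1.7031266812264834
tool angle 1.5879732250940348 yaw cmd -0.11515345613244854
[array([0.628 , 0.1463, 0.0499])]
[array([0.6055, 0.1575, 0.0413]), array([0.628 , 0.1485, 0.0412]), array([0.6168, 0.2092, 0.0419])]
```

Request:
{"api": "servo_tool", "payload": {"targets": [[[51,2,170],-0.115,0],[[51,2,170],-0.115,0],[[51,2,170],-0.115,0],[[51,2,170],-0.115,0],[[51,2,170],-0.115,0],[[51,2,170],-0.115,0],[[51,2,200],-0.115,0],[[50,2,225],-0.115,0],[[50,2,235],-0.115,0],[[50,2,235],-0.115,0]]}}

```text
time_s: 16.82
tool_pos: [0.4094, 0.2246, 0.0461]
ee_rot: [[-0.132, 0.991, -0.002], [0.991, 0.132, 0.02], [0.021, 0.001, -1.0]]
wrist_force: [-0.6, 0.4, -0.1]
finger_gap: 0.0425
grasp_force: 0.0
```

Request:
{"api": "servo_tool", "payload": {"targets": [[[0,0,0],0,0],[[0,0,0],0,-1],[[0,0,0],0,-1],[[0,0,0],0,-1],[[0,0,0],0,-1],[[0,0,0],0,-1],[[0,0,0],0,-1],[[0,0,0],0,-1]]}}

```text
time_s: 17.48
tool_pos: [0.4105, 0.2261, 0.0476]
ee_rot: [[-0.133, 0.991, 0.002], [0.991, 0.133, 0.022], [0.022, 0.004, -1.0]]
wrist_force: [-0.1, -0.9, 7.7]
finger_gap: 0.008
grasp_force: 58.6
```

Request:
{"api": "servo_tool", "payload": {"targets": [[[0,0,-20],0,-1],[[0,0,-60],0,-1],[[0,0,-100],0,-1],[[0,0,-140],0,-1],[[0,0,-180],0,-1],[[0,0,-225],0,-1],[[0,0,-225],0,-1],[[0,0,-225],0,-1]]}}

```text
time_s: 18.15
tool_pos: [0.411, 0.2216, 0.2742]
ee_rot: [[-0.134, 0.991, 0.004], [0.991, 0.133, 0.024], [0.023, 0.008, -1.0]]
wrist_force: [0.2, -0.4, -1.9]
finger_gap: 0.0079
grasp_force: 59.0
```

```bash
python3 - <<'E'
from m import *
s=bot.state();print(s['tool_pos'],s['ee_rot'].round(3).tolist(),s['joint_pos'].round(2),s['finger_gap'])
to((.385,-.05,.265),(.385,-.208,.265))
f=grab('wrist');z=s['tool_pos'][2]-.0455+.017
print(z,hough(f,(.41,.225),z,.07)[1])
E
```

```text
[0.41096994 0.22159064 0.27416732] [[-0.134, 0.991, 0.004], [0.991, 0.133, 0.024], [0.023, 0.008, -1.0]] [ 0.48  0.01 -0.09  1.46  0.02  1.92] 0.007856466119689374
shift mm [-266.0, -62.0, 3.0]
shift mm [-422.0, -83.0, -1.0]
0.24566732010327508 [array([0.41  , 0.2205, 0.07  ])]
```

Request:
{"api": "servo_tool", "payload": {"targets": [[[-250,-60,0],0,-1],[[-250,-60,0],0,-1],[[-250,-60,0],0,-1],[[-250,-60,0],0,-1],[[-250,-60,0],0,-1],[[-250,-60,0],0,-1],[[-422,-83,0],0,-1],[[-422,-83,0],0,-1],[[-422,-83,0],0,-1],[[-422,-83,0],0,-1]]}}

```text
time_s: 19.03
tool_pos: [0.3823, -0.196, 0.2601]
ee_rot: [[-0.133, 0.991, -0.004], [0.991, 0.133, 0.023], [0.023, -0.001, -1.0]]
wrist_force: [0.3, -0.0, -1.0]
finger_gap: 0.0076
grasp_force: 58.9
```

Request:
{"api": "servo_tool", "payload": {"targets": [[[0,0,0],0,-1],[[0,0,0],0,-1],[[0,0,0],0,-1]]}}

```text
time_s: 19.28
tool_pos: [0.383, -0.1941, 0.2604]
ee_rot: [[-0.132, 0.991, -0.004], [0.991, 0.132, 0.023], [0.023, -0.001, -1.0]]
wrist_force: [0.6, 0.9, -1.7]
finger_gap: 0.0078
grasp_force: 58.9
```

```bash
python3 - <<'E'
from m import *
s=bot.state();print(s['tool_pos'],s['ee_rot'].round(3).tolist(),s['joint_pos'].round(2))
f=grab('wrist');t=grab('top');z=s['tool_pos'][2]-.0455+.017
c=s['tool_pos'][:2]
print(z,hough(f,c,z,.07)[1],hough(t,c,z,.07)[1])
to((.385,-.209,.23))
E
```

```text
[ 0.38296479 -0.1941118   0.26038968] [[-0.132, 0.991, -0.004], [0.991, 0.132, 0.023], [0.023, -0.001, -1.0]] [-0.48 -0.04 -0.17  1.46  0.02  0.96]
0.2318896759448451 [array([ 0.3815, -0.1956,  0.0701])] []
shift mm [-17.0, -1.0, 31.0]
```

Request:
{"api": "servo_tool", "payload": {"targets": [[[-16,0,0],0,-1],[[-16,0,8],0,-1],[[-16,0,15],0,-1],[[-16,0,22],0,-1],[[-16,0,28],0,-1],[[-16,0,32],0,-1],[[-16,0,33],0,-1],[[-16,0,33],0,-1],[[-16,0,33],0,-1]]}}

```text
time_s: 20.13
tool_pos: [0.386, -0.2094, 0.229]
ee_rot: [[-0.133, 0.991, -0.001], [0.991, 0.133, 0.021], [0.021, 0.002, -1.0]]
wrist_force: [0.2, 0.3, -0.3]
finger_gap: 0.0078
grasp_force: 58.9
```

```bash
python3 - <<'E'
from m import *
s=bot.state();print(s['tool_pos'])
f=grab('wrist');g=grab('side');t=grab('top')
print(hough(f,(.385,-.209),.197,.07)[1],hough(t,(.385,-.209),.197,.07)[1])
a=cv2.resize(f['color'][150:480,200:560],(450,412)); b=cv2.resize(g['color'][50:210,310:450],(412*140//160,412))
cv2.imwrite('pics/c11.png',np.hstack([a,b])[:,:,::-1])
E
```

```text
[ 0.38596993 -0.20944829  0.22897073]
[array([ 0.3865, -0.2127,  0.0718])] [array([ 0.3843, -0.2   ,  0.0701])]
```

View pics/c11.png

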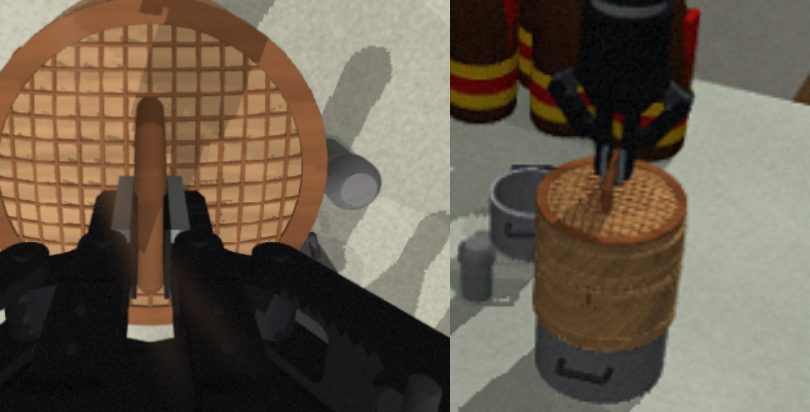

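The lid is centred over the stack, so I'll release it.

Request:
{"api": "servo_tool", "payload": {"targets": [[[0,0,2],0,-1],[[0,0,2],0,-1],[[0,0,2],0,-0.2],[[0,0,2],0,-0.2],[[0,0,2],0,-0.2],[[0,0,-20],0,-0.2],[[0,0,-50],0,-0.2],[[0,0,-80],0,-0.2],[[60,0,-90],0,-0.2],[[90,0,-90],0,-0.2]]}}

```text
time_s: 21.12
tool_pos: [0.3758, -0.1302, 0.3216]
ee_rot: [[-0.129, 0.992, 0.001], [0.991, 0.129, 0.021], [0.02, 0.004, -1.0]]
wrist_force: [1.7, 0.9, -1.2]
finger_gap: 0.0339
grasp_force: 0.0
```

Request:
{"api": "servo_tool", "payload": {"targets": [[[0,0,0],0,-0.3],[[0,0,0],0,-0.3]]}}

```text
time_s: 21.28
tool_pos: [0.3751, -0.1281, 0.3207]
ee_rot: [[-0.137, 0.991, 0.0], [0.99, 0.137, 0.02], [0.02, 0.003, -1.0]]
wrist_force: [0.5, -0.2, 0.2]
finger_gap: 0.0298
grasp_force: 0.0
```

```bash
python3 - <<'E'
from m import *
s=bot.state();print(s['tool_pos'],s['ee_rot'].round(3).tolist())
f=grab('wrist');t=grab('top');g=grab('side')
print(hough(f,(.385,-.209),.197,.07)[1],hough(t,(.385,-.209),.197,.07)[1])
a=cv2.resize(f['color'],(549,412)); b=cv2.resize(g['color'][70:210,340:430],(412*90//140,412))
cv2.imwrite('pics/c12.png',np.hstack([a,b][:2])[:,:800,::-1])
to((.5,.1,.27),(.58,.12,.27))
E
```

```text
[ 0.37507102 -0.12812341  0.32073548] [[-0.137, 0.991, 0.0], [0.99, 0.137, 0.02], [0.02, 0.003, -1.0]]
[array([ 0.3835, -0.2105,  0.0705])] []
shift mm [210.0, 154.0, 54.0]
shift mm [219.0, 236.0, 55.0]
```

View pics/c12.png

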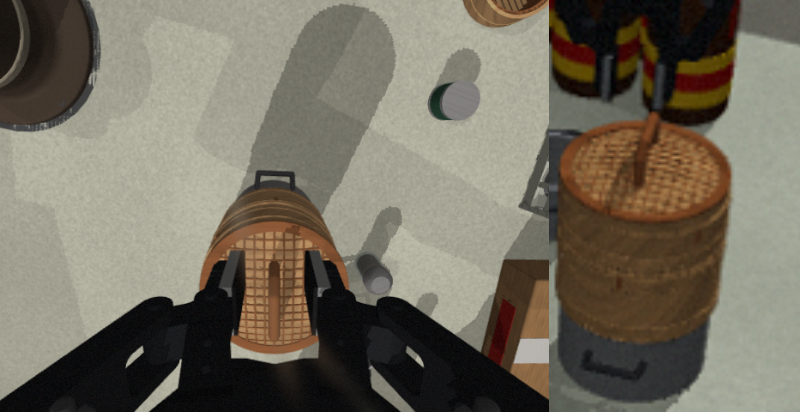

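The lid is seated level on the stack. That was my 14th and last picture, so from here I work by measured numbers only. Next is the small basket.

Request:
{"api": "servo_tool", "payload": {"targets": [[[219,236,50],0.137,-0.3],[[219,236,50],0.137,-0.3],[[219,236,50],0.137,-0.3],[[219,236,50],0.137,-0.3],[[219,236,50],0.137,-0.3],[[219,236,50],0.137,-0.3],[[219,236,50],0.137,-0.3],[[219,236,50],0.137,-0.3],[[219,236,50],0.137,-0.3],[[219,236,50],0.137,-0.3]]}}

```text
time_s: 22.27
tool_pos: [0.5808, 0.1204, 0.2719]
ee_rot: [[0.003, 1.0, -0.006], [1.0, -0.003, 0.02], [0.02, -0.006, -1.0]]
wrist_force: [-0.2, -0.2, -0.1]
finger_gap: 0.0297
grasp_force: 0.0
```

Request:
{"api": "servo_tool", "payload": {"targets": [[[0,0,0],0,-0.3],[[0,0,0],0,-0.3],[[0,0,0],0,-0.3]]}}

```text
time_s: 22.52
tool_pos: [0.5794, 0.1186, 0.2758]
ee_rot: [[0.005, 1.0, -0.0], [1.0, -0.005, 0.021], [0.021, -0.0, -1.0]]
wrist_force: [-0.1, 0.0, -1.1]
finger_gap: 0.0298
grasp_force: 0.0
```

```bash
python3 - <<'E'
from m import *
s=bot.state();print(s['tool_pos'],s['ee_rot'].round(3).tolist(),s['joint_pos'].round(2))
f=grab('wrist')
for r in(.05,.041): print(hough(f,(.628,.147),.045,r)[1])
print('slid',hough(f,(.499,.407),.017,.05)[1])
to((.5825,.147,.10),(.5825,.147,.027))
E
```

```text
[0.5793934  0.11859957 0.27582928] [[0.005, 1.0, -0.0], [1.0, -0.005, 0.021], [0.021, -0.0, -1.0]] [0.19 0.26 0.2  1.51 0.02 1.77]
[array([0.6295, 0.1463, 0.0498])]
[array([0.6295, 0.1463, 0.0415])]
slid []
shift mm [25.0, 3.0, 177.0]
shift mm [23.0, 3.0, 250.0]
```

Request:
{"api": "servo_tool", "payload": {"targets": [[[24,4,165],0,-0.3],[[24,4,165],0,-0.3],[[24,4,165],0,-0.3],[[24,4,165],0,-0.3],[[24,4,165],0,-0.3],[[24,4,165],0,-0.3],[[23,4,200],0,-0.3],[[22,4,230],0,-0.3],[[22,4,248],0,-0.3],[[22,4,248],0,-0.3]]}}

```text
time_s: 23.4
tool_pos: [0.5833, 0.1465, 0.0277]
ee_rot: [[0.004, 1.0, -0.002], [1.0, -0.004, 0.021], [0.021, -0.002, -1.0]]
wrist_force: [-1.2, -0.5, -0.4]
finger_gap: 0.0305
grasp_force: 0.0
```

Request:
{"api": "servo_tool", "payload": {"targets": [[[0,0,0],0,-0.3],[[0,0,0],0,-1],[[0,0,0],0,-1],[[0,0,0],0,-1],[[0,0,0],0,-1],[[0,0,0],0,-1],[[0,0,0],0,-1]]}}

```text
time_s: 23.98
tool_pos: [0.5856, 0.1476, 0.0312]
ee_rot: [[0.003, 1.0, 0.004], [1.0, -0.003, 0.022], [0.022, 0.004, -1.0]]
wrist_force: [-0.3, -1.1, 8.2]
finger_gap: 0.0089
grasp_force: 57.4
```

Request:
{"api": "servo_tool", "payload": {"targets": [[[0,0,-20],0,-1],[[0,0,-60],0,-1],[[0,0,-100],0,-1],[[0,0,-140],0,-1],[[0,0,-180],0,-1],[[0,0,-200],0,-1],[[0,0,-200],0,-1],[[0,0,-200],0,-1]]}}

```text
time_s: 24.65
tool_pos: [0.5847, 0.1432, 0.2306]
ee_rot: [[0.003, 1.0, 0.004], [1.0, -0.003, 0.022], [0.022, 0.004, -1.0]]
wrist_force: [0.6, 0.1, -1.6]
finger_gap: 0.0089
grasp_force: 57.5
```

```bash
python3 - <<'E'
from m import *
s=bot.state();print(s['tool_pos'],s['ee_rot'].round(3).tolist(),s['finger_gap'],s['wrist_force'])
f=grab('wrist');z=s['tool_pos'][2]+.017;c=s['tool_pos'][:2]+[.0455,0]
for r in(.05,.041): print(z,hough(f,c,z,r)[1])
to((.53,-.05,.22),(.48,-.28,.22),(.48,-.32,.24))
E
```

```text
[0.58470255 0.14320711 0.23063114] [[0.003, 1.0, 0.004], [1.0, -0.003, 0.022], [0.022, 0.004, -1.0]] 0.008868926936342008 [ 0.57875838  0.0888565  -1.57395211]
0.2476311434319412 [array([0.6272, 0.1447, 0.0497])]
0.2476311434319412 [array([0.6197, 0.1575, 0.0412])]
shift mm [-193.0, -53.0, 4.0]
shift mm [-423.0, -103.0, -1.0]
shift mm [-463.0, -102.0, -22.0]
```

```bash
python3 - <<'E'
from m import *
f=grab('wrist'); f['color']=cv2.imread('pics/w1.png')[:,:,::-1].copy()
f['s']={'tool_pos':np.array([ 0.41419,-0.12042,0.28841]),'ee_rot':np.array([[1.0, 0.001, -0.001], [0.001, -1.0, -0.0], [-0.001, 0.0, -1.0]])}
for r in(.046,.043): print(hough(f,(.525,-.371),.065,r,.004)[1])
# rim: bright band; threshold in rectified view and fit ellipse
w,_=hough(f,(.525,-.371),.065,.046); cv2.imwrite('pics/rect.png',w)
e=cv2.Canny(w,40,100); ys,xs=np.nonzero(e); p=np.c_[xs,ys]/2000-.12+[.525,-.371]
q=p[abs(np.hypot(*(p-[.525,-.371]).T)-.046)<.008]
for r in(.046,.043): R=circ(q,r,(.525,-.371)); print(R.x, (abs(R.fun)<.001).sum(),len(q))
R=circ(q,None,(.525,-.371)); print(R.x)
to((.56,-.05,.26),(.52,-.22,.26))
E
```

```text
[array([ 0.5265, -0.374 ,  0.0449])]
[array([ 0.5273, -0.3747,  0.0443])]
[ 0.52667555 -0.37326441] 385 1416
[ 0.52670576 -0.37379876] 614 1416
[ 0.52645926 -0.37240448  0.04508578]
shift mm [-192.0, -23.0, -37.0]
shift mm [-362.0, -62.0, -40.0]
```

Request:
{"api": "servo_tool", "payload": {"targets": [[[-192,-23,-35],0,-1],[[-192,-23,-35],0,-1],[[-192,-23,-35],0,-1],[[-192,-23,-35],0,-1],[[-192,-23,-35],0,-1],[[-362,-62,-35],0,-1],[[-362,-62,-35],0,-1],[[-362,-62,-35],0,-1],[[-362,-62,-35],0,-1],[[-362,-62,-35],0,-1]]}}

```text
time_s: 25.58
tool_pos: [0.5182, -0.2242, 0.2528]
ee_rot: [[0.009, 1.0, -0.005], [1.0, -0.009, 0.02], [0.02, -0.005, -1.0]]
wrist_force: [-0.4, 1.0, -1.6]
finger_gap: 0.0086
grasp_force: 57.5
```

Request:
{"api": "servo_tool", "payload": {"targets": [[[0,0,0],0,-1],[[0,0,0],0,-1],[[0,0,0],0,-1]]}}

```text
time_s: 25.83
tool_pos: [0.5205, -0.2183, 0.2542]
ee_rot: [[0.002, 1.0, -0.002], [1.0, -0.002, 0.022], [0.022, -0.002, -1.0]]
wrist_force: [0.1, 0.1, -1.3]
finger_gap: 0.0086
grasp_force: 57.5
```

```bash
python3 - <<'E'
from m import *
s=bot.state();print(s['tool_pos'],s['ee_rot'].round(3).tolist(),s['finger_gap'])
f=grab('wrist');z=s['tool_pos'][2]+.017;c=s['tool_pos'][:2]+[.0455,0]
for r in(.05,.041): print(z,hough(f,c,z,r)[1])
for r in(.046,.043): print('pot',hough(f,(.5265,-.3735),.065,r,.003)[1])
to((.481,-.3735,.2),(.481,-.3735,.12))
E
```

```text
[ 0.52047402 -0.21834345  0.25417135] [[0.002, 1.0, -0.002], [1.0, -0.002, 0.022], [0.022, -0.002, -1.0]] 0.008647074639273474
0.27117134628732686 [array([ 0.5652, -0.2191,  0.0496])]
0.27117134628732686 [array([ 0.5645, -0.2168,  0.0415])]
pot []
pot []
shift mm [-157.0, -39.0, 51.0]
shift mm [-158.0, -39.0, 131.0]
```

Request:
{"api": "servo_tool", "payload": {"targets": [[[-157,-38,0],0,-1],[[-157,-38,0],0,-1],[[-157,-38,0],0,-1],[[-157,-38,0],0,-1],[[-157,-38,0],0,-1],[[-157,-38,40],0,-1],[[-157,-38,80],0,-1],[[-158,-38,120],0,-1],[[-158,-38,135],0,-1],[[-158,-38,135],0,-1]]}}

```text
time_s: 26.72
tool_pos: [0.4803, -0.3708, 0.1116]
ee_rot: [[0.001, 1.0, -0.008], [1.0, -0.001, 0.027], [0.027, -0.008, -1.0]]
wrist_force: [-0.3, 0.5, -0.3]
finger_gap: 0.0089
grasp_force: 57.6
```

Request:
{"api": "servo_tool", "payload": {"targets": [[[0,0,0],0,-1],[[0,0,0],0,-1]]}}

```text
time_s: 26.88
tool_pos: [0.4833, -0.3741, 0.1187]
ee_rot: [[0.002, 1.0, 0.001], [1.0, -0.002, 0.02], [0.02, 0.001, -1.0]]
wrist_force: [0.3, 0.1, 0.2]
finger_gap: 0.0085
grasp_force: 57.6
```

```bash
python3 - <<'E'
from m import *
s=bot.state();print(s['tool_pos'],s['ee_rot'].round(3).tolist(),s['finger_gap'],s['wrist_force'])
f=grab('wrist');t=grab('top');z=s['tool_pos'][2]+.0145;c=s['tool_pos'][:2]+[.0455,0]
for r in(.05,.041): print(z,hough(f,c,z,r)[1],hough(t,c,z,r)[1])
to((.482,-.3738,.0925))
E
```

```text
[ 0.483297   -0.37412458  0.11866714] [[0.002, 1.0, 0.001], [1.0, -0.002, 0.02], [0.02, 0.001, -1.0]] 0.008471858978091721 [0.32281859 0.07841971 0.23308503]
0.13316713764087545 [array([ 0.5265, -0.3741,  0.05  ])] [array([ 0.5228, -0.3531,  0.0503]), array([ 0.51  , -0.4859,  0.0483])]
0.13316713764087545 [] [array([ 0.5265, -0.3726,  0.0415])]
shift mm [0.0, -1.0, 27.0]
```

Request:
{"api": "servo_tool", "payload": {"targets": [[[0,0,8],0,-1],[[0,0,15],0,-1],[[0,0,20],0,-1],[[0,0,24],0,-1],[[0,0,27],0,-1],[[0,0,27],0,-1],[[0,0,27],0,-1]]}}

```text
time_s: 27.57
tool_pos: [0.4815, -0.3737, 0.0914]
ee_rot: [[0.003, 1.0, -0.0], [1.0, -0.003, 0.021], [0.021, -0.001, -1.0]]
wrist_force: [-4.0, 4.3, 11.8]
finger_gap: 0.0085
grasp_force: 59.0
```

Request:
{"api": "servo_tool", "payload": {"targets": [[[0,0,0],0,-0.3],[[0,0,0],0,-0.3],[[0,0,0],0,-0.3],[[0,0,-20],0,-0.3],[[0,0,-55],0,-0.3],[[0,0,-95],0,-0.3],[[0,0,-130],0,-0.3],[[80,30,-160],0,-0.3],[[80,30,-160],0,-0.3],[[80,30,-160],0,-0.3]]}}

```text
time_s: 28.4
tool_pos: [0.5144, -0.2941, 0.2544]
ee_rot: [[0.0, 1.0, 0.003], [1.0, -0.0, 0.021], [0.021, 0.003, -1.0]]
wrist_force: [-0.2, -0.0, 0.6]
finger_gap: 0.0299
grasp_force: 0.0
```

Request:
{"api": "servo_tool", "payload": {"targets": [[[0,0,0],0,-0.3],[[0,0,0],0,-0.3]]}}

```text
time_s: 28.57
tool_pos: [0.5124, -0.2972, 0.2508]
ee_rot: [[0.002, 1.0, -0.002], [1.0, -0.002, 0.021], [0.021, -0.002, -1.0]]
wrist_force: [0.5, -0.7, -0.7]
finger_gap: 0.0298
grasp_force: 0.0
```

```bash
python3 - <<'E'
from m import *
s=bot.state();print(s['tool_pos'],s['ee_rot'].round(3).tolist(),s['joint_pos'].round(2))
f=grab('wrist');t=grab('top')
for r in(.05,.041): print(hough(f,(.5265,-.3735),.105,r)[1],hough(t,(.5265,-.3735),.105,r)[1])
print('shaker',hough(f,(.538,-.252),.071,.02)[1]); save(f,'w13.png')
to((.56,0.05,.27),(.5,.30,.27))
E
```

```text
[ 0.51237602 -0.29724224  0.25082076] [[0.002, 1.0, -0.002], [1.0, -0.002, 0.021], [0.021, -0.002, -1.0]] [-0.53  0.27  0.16  1.47  0.02  1.04]
[array([ 0.5265, -0.3758,  0.0501])] []
[array([ 0.5242, -0.3555,  0.0413]), array([ 0.5265, -0.3727,  0.0421])] [array([ 0.522 , -0.3675,  0.0414])]
shaker [array([ 0.5403, -0.2565,  0.0198])]
shift mm [349.0, 47.0, -12.0]
shift mm [598.0, -14.0, -7.0]
```

```bash
cat >> m.py <<'E'
def band(f,c,r,z0,z1):
    # lowest / highest bamboo-coloured height on the near side of a cylinder
    o=ray(f,[(0,0)])[0]; a0=np.arctan2(*(o[:2]-c)[::-1]); m=mask(f,'b'); out=[]
    zs=np.arange(z0,z1,.0005)
    for a in a0+np.radians([-50,-35,-20,0,20,35,50]):
        uv=proj(f,np.c_[np.full(len(zs),c[0]+r*np.cos(a)),np.full(len(zs),c[1]+r*np.sin(a)),zs])
        v=cv2.remap(m,uv[:,0].astype(np.float32),uv[:,1].astype(np.float32),cv2.INTER_LINEAR).ravel()>127
        out.append((int(np.degrees(a)%360),*( (zs[v][0].round(4),zs[v][-1].round(4),v.mean().round(2)) if v.any() else ())))
    return out
E
python3 - <<'E'
from m import *
g=grab('side');f=grab('wrist')
for n,ff in(('side',g),('wrist',f)):
    print(n,'small'); [print(*v) for v in band(ff,np.array([.5265,-.374]),.05,.04,.12)]
print('stack side'); [print(*v) for v in band(g,np.array([.3845,-.209]),.07,.04,.22)]
E
```

```text
side small
60 0.069 0.1195 0.64
75 0.07 0.1195 0.62
90 0.068 0.1195 0.65
110 0.071 0.1195 0.61
130 0.04 0.1195 1.0
145 0.04 0.1195 1.0
160 0.04 0.1195 1.0
wrist small
45 0.0745 0.1195 0.57
60 0.072 0.1195 0.6
75 0.069 0.1195 0.64
95 0.07 0.1195 0.62
115 0.07 0.1195 0.62
130 0.0715 0.1195 0.61
145 0.077 0.1195 0.22
stack side
56 0.0795 0.2195 0.78
71 0.0785 0.2195 0.79
86 0.077 0.2195 0.79
106 0.0795 0.2195 0.78
126 0.0785 0.2195 0.79
141 0.079 0.2195 0.78
156 0.079 0.2195 0.78
```

The small basket's underside reads level and at the same bias as the seated stack, so it is seated. Next is the small lid.

Request:
{"api": "servo_tool", "payload": {"targets": [[[100,40,-20],0,-0.1],[[200,40,-20],0,-0.1],[[349,40,-20],0,-0.1],[[349,40,-20],0,-0.1],[[349,40,-20],0,-0.1],[[349,40,-20],0,-0.1],[[349,40,-20],0,-0.1],[[349,40,-20],0,-0.1],[[349,40,-20],0,-0.1],[[349,40,-20],0,-0.1]]}}

```text
time_s: 29.6
tool_pos: [0.5536, 0.0541, 0.2781]
ee_rot: [[-0.001, 1.0, -0.002], [1.0, 0.001, 0.022], [0.022, -0.002, -1.0]]
wrist_force: [-0.2, -0.3, 0.5]
finger_gap: 0.0383
grasp_force: 0.0
```

Request:
{"api": "servo_tool", "payload": {"targets": [[[290,-55,5],0,-0.1],[[290,-55,5],0,-0.1],[[290,-55,5],0,-0.1],[[290,-55,5],0,-0.1],[[290,-55,5],0,-0.1],[[290,-55,5],0,-0.1],[[290,-55,5],0,-0.1],[[290,-55,5],0,-0.1],[[290,-55,5],0,-0.1],[[290,-55,5],0,-0.1]]}}

```text
time_s: 30.43
tool_pos: [0.4999, 0.3401, 0.2792]
ee_rot: [[0.004, 1.0, -0.002], [1.0, -0.004, 0.02], [0.02, -0.002, -1.0]]
wrist_force: [0.4, -1.3, -0.6]
finger_gap: 0.0383
grasp_force: 0.0
```

Request:
{"api": "servo_tool", "payload": {"targets": [[[0,0,0],0,-0.1],[[0,0,0],0,-0.1]]}}

```text
time_s: 30.6
tool_pos: [0.5001, 0.3394, 0.28]
ee_rot: [[0.006, 1.0, -0.001], [1.0, -0.006, 0.021], [0.021, -0.001, -1.0]]
wrist_force: [-0.2, -0.2, -0.5]
finger_gap: 0.0386
grasp_force: 0.0
```

```bash
python3 - <<'E'
from m import *
s=bot.state();print(s['tool_pos'],s['ee_rot'].round(3).tolist(),s['joint_pos'].round(2))
f=grab('wrist');t=grab('top');save(f,'w14.png');save(t,'t14.png')
L=hough(f,(.5,.407),.017,.05)[1];print(L,hough(t,(.5,.407),.017,.05)[1])
c=L[0][:2] if L else np.array([.499,.4066])
# handle: rectify at z=.057 about c and report saturation/value profile
S=1000;g=np.stack(np.meshgrid(np.arange(110),np.arange(110)),-1).reshape(-1,2)/S-.055
uv=proj(f,np.c_[g+c,np.full(len(g),.055)]).astype(np.float32).reshape(110,110,2)
w=cv2.remap(f['color'],uv,None,cv2.INTER_LINEAR); cv2.imwrite('pics/hl.png',w[:,:,::-1])
hsv=cv2.cvtColor(cv2.GaussianBlur(w,(5,5),0),cv2.COLOR_RGB2HSV)
for y in range(0,110,5): print(' '.join('%3d/%3d'%(hsv[y,x,1],hsv[y,x,2]) for x in range(0,110,7)))
E
```

```text
[0.50010151 0.33937355 0.28001908] [[0.006, 1.0, -0.001], [1.0, -0.006, 0.021], [0.021, -0.001, -1.0]] [0.59 0.28 0.24 1.52 0.02 2.16]
[array([0.5023, 0.404 , 0.05  ])] [array([0.4977, 0.4063, 0.0509])]
 27/153  27/163  27/160  26/158  26/155  27/159  26/156  27/158  26/154  26/147  26/155  27/152  26/157  26/136  26/116  28/117
 27/160  26/159  28/157  27/160  26/154  28/155  26/154  26/154  28/154  26/156  27/158  26/154  25/155  27/160  26/156  27/158
 28/157  27/161  27/160  26/156  28/157  27/150  26/156  28/155  29/158  26/156  26/157  25/154  28/157  26/164  26/156  27/159
 27/160  26/156  27/159  26/157  27/158  44/149 126/128 155/125 153/123 141/125  64/135  26/149  26/156  26/155  28/156  25/156
 26/157  27/158  27/160  28/157  77/139 156/124 155/122 155/122 154/124 158/126 159/127 122/127  27/151  28/157  27/158  27/158
 26/156  26/155  27/159  54/147 157/125 152/126 137/136 133/136 133/144 138/133 149/123 160/123 105/129  29/151  26/157  28/156
 28/156  26/155  28/154 158/123 152/121 130/145 117/157 160/110 120/159 124/150 133/138 148/119 158/116  38/140  26/156  26/157
 
[... 1218 characters left out ...]
/ 83 144/ 87 121/126 136/122 158/118 148/114  28/110  26/158
 26/158  28/155  29/149 157/127 152/121 127/124 123/126 121/133 158/ 79 133/ 94 128/128 142/120 159/114  54/104  27/114  27/159
 26/158  28/155  27/153  79/113 158/121 153/112 137/117 138/122 136/101 134/101 147/109 160/107 130/102  29/115  28/117  26/159
 25/154  29/161  28/154  26/120 108/111 157/115 157/112 156/108 151/ 96 157/ 78 159/106 142/106  27/113  27/113  26/129  28/157
 26/157  26/156  26/157  27/134  25/113  63/106 147/106 156/106 162/101 158/ 79  88/104  27/113  26/116  26/117  27/158  27/162
 26/156  27/153  27/158  26/156  27/114  27/114  26/117  32/112  32/110  27/112  26/109  27/113  28/117  26/126  26/155  27/161
```

```bash
python3 - <<'E'
from m import *
w=cv2.imread('pics/hl.png'); hsv=cv2.cvtColor(cv2.GaussianBlur(w,(3,3),0),cv2.COLOR_BGR2HSV)
m=(hsv[:,:,1]>150).astype(np.uint8); yy,xx=np.mgrid[:110,:110]; m[np.hypot(xx-55,yy-55)>38]=0
m=cv2.morphologyEx(m,cv2.MORPH_OPEN,np.ones((5,5)))
n,l,st,ce=cv2.connectedComponentsWithStats(m); print(st[1:].tolist(),ce[1:].round(1).tolist())
i=1+st[1:,4].argmax(); ys,xs=np.nonzero(l==i); (cx,cy),(a,b),an=cv2.minAreaRect(np.c_[xs,ys].astype(np.float32)); print(cx,cy,a,b,an)
vx,vy,x0,y0=cv2.fitLine(np.c_[xs,ys].astype(np.float32),cv2.DIST_HUBER,0,.01,.01).ravel()
th=np.arctan2(vy,vx)%np.pi; c=np.array([.5023-.055,.404-.055])+np.array([cx,cy])/1000
print('bar angle',th,'centre',c); s=bot.state();X=s['ee_rot'][:,0];print('yaw',np.arctan2(X[1],X[0])-th)
to((*c,.10),(*c,.046),(.5023,.404,.046))
E
```

```text
[[45, 28, 18, 61, 606]] [[53.6, 58.2]]
53.64262390136719 57.974830627441406 61.693790435791016 11.353973388671875 79.99201965332031
bar angle 1.3904289 centre [0.50094262 0.40697483]
yaw 0.17490614927488957
shift mm [63.0, 1.0, 182.0]
shift mm [62.0, 1.0, 236.0]
shift mm [59.0, 2.0, 235.0]
```

Request:
{"api": "servo_tool", "payload": {"targets": [[[61,1,165],0.175,-0.1],[[61,1,165],0.175,-0.1],[[61,1,165],0.175,-0.1],[[61,1,165],0.175,-0.1],[[61,1,165],0.175,-0.1],[[61,1,165],0.175,-0.1],[[61,1,200],0.175,-0.1],[[61,1,225],0.175,-0.1],[[61,1,235],0.175,-0.1],[[61,1,235],0.175,-0.1]]}}

```text
time_s: 31.53
tool_pos: [0.5002, 0.406, 0.0462]
ee_rot: [[0.178, 0.984, -0.002], [0.984, -0.178, 0.02], [0.019, -0.006, -1.0]]
wrist_force: [-0.2, 0.2, -1.3]
finger_gap: 0.038
grasp_force: 0.0
```

Request:
{"api": "servo_tool", "payload": {"targets": [[[0,0,0],0,-0.1],[[0,0,0],0,-1],[[0,0,0],0,-1],[[0,0,0],0,-1],[[0,0,0],0,-1],[[0,0,0],0,-1],[[0,0,0],0,-1],[[0,0,0],0,-1]]}}

```text
time_s: 32.2
tool_pos: [0.5014, 0.4079, 0.0488]
ee_rot: [[0.177, 0.984, 0.002], [0.984, -0.177, 0.023], [0.023, -0.002, -1.0]]
wrist_force: [-0.8, -1.6, 6.1]
finger_gap: 0.0076
grasp_force: 58.6
```

Request:
{"api": "servo_tool", "payload": {"targets": [[[0,0,-20],0,-1],[[0,0,-60],0,-1],[[0,0,-100],0,-1],[[0,0,-140],0,-1],[[0,0,-180],0,-1],[[0,0,-235],0,-1],[[0,0,-235],0,-1],[[0,0,-235],0,-1]]}}

```text
time_s: 32.87
tool_pos: [0.5016, 0.4031, 0.2876]
ee_rot: [[0.177, 0.984, 0.007], [0.984, -0.177, 0.027], [0.028, 0.002, -1.0]]
wrist_force: [-0.5, 0.5, -0.8]
finger_gap: 0.0075
grasp_force: 58.9
```

```bash
python3 - <<'E'
from m import *
s=bot.state();print(s['tool_pos'],s['ee_rot'].round(3).tolist(),s['joint_pos'].round(2),s['finger_gap'])
f=grab('wrist');z=s['tool_pos'][2]-.0465+.017;c=s['tool_pos'][:2]
print(z,hough(f,c,z,.05)[1])
to((.56,.1,.28),(.56,-.1,.28))
E
```

```text
[0.50164333 0.40306022 0.28762196] [[0.177, 0.984, 0.007], [0.984, -0.177, 0.027], [0.028, 0.002, -1.0]] [0.67 0.35 0.35 1.55 0.02 2.42] 0.007464287143595441
0.258121963851584 [array([0.4994, 0.4038, 0.0496])]
shift mm [-288.0, 111.0, -3.0]
shift mm [-484.0, 147.0, -8.0]
```

Request:
{"api": "servo_tool", "payload": {"targets": [[[-288,111,0],0,-1],[[-288,111,0],0,-1],[[-288,111,0],0,-1],[[-288,111,0],0,-1],[[-288,111,0],0,-1],[[-288,111,0],0,-1],[[-288,111,0],0,-1],[[-484,147,0],0,-1],[[-484,147,0],0,-1],[[-484,147,0],0,-1]]}}

```text
time_s: 33.75
tool_pos: [0.5567, -0.011, 0.2703]
ee_rot: [[0.177, 0.984, -0.004], [0.984, -0.177, 0.021], [0.02, -0.008, -1.0]]
wrist_force: [0.8, -0.7, -0.7]
finger_gap: 0.0075
grasp_force: 58.8
```

Request:
{"api": "servo_tool", "payload": {"targets": [[[0,0,0],0,-1],[[0,0,0],0,-1]]}}

```text
time_s: 33.92
tool_pos: [0.5569, -0.0115, 0.2704]
ee_rot: [[0.182, 0.983, -0.004], [0.983, -0.182, 0.021], [0.02, -0.008, -1.0]]
wrist_force: [0.3, 0.3, -1.5]
finger_gap: 0.0076
grasp_force: 58.8
```

```bash
python3 - <<'E'
from m import *
s=bot.state();print(s['tool_pos'],s['ee_rot'].round(3).tolist(),s['joint_pos'].round(2),s['finger_gap'])
to((.555,-.15,.27),(.528,-.3745,.27),(.528,-.3745,.16))
E
```

```text
[ 0.556929   -0.01145741  0.27041753] [[0.182, 0.983, -0.004], [0.983, -0.182, 0.021], [0.02, -0.008, -1.0]] [-0.03  0.19  0.11  1.49  0.02  1.72] 0.0075987910330052805
shift mm [-137.0, 23.0, -3.0]
shift mm [-362.0, 38.0, -7.0]
shift mm [-364.0, 38.0, 103.0]
```

Request:
{"api": "servo_tool", "payload": {"targets": [[[-362,38,-7],0,-1],[[-362,38,-7],0,-1],[[-362,38,-7],0,-1],[[-362,38,-7],0,-1],[[-362,38,-7],0,-1],[[-362,38,-7],0,-1],[[-362,38,-7],0,-1],[[-362,38,-7],0,-1],[[-362,38,-7],0,-1],[[-362,38,-7],0,-1]]}}

```text
time_s: 34.75
tool_pos: [0.5304, -0.3761, 0.2686]
ee_rot: [[0.181, 0.983, -0.004], [0.983, -0.181, 0.022], [0.021, -0.008, -1.0]]
wrist_force: [-1.4, 1.4, -1.4]
finger_gap: 0.0076
grasp_force: 58.8
```

Request:
{"api": "servo_tool", "payload": {"targets": [[[0,0,40],0,-1],[[0,0,80],0,-1],[[0,0,90],0,-1],[[0,0,90],0,-1],[[0,0,90],0,-1]]}}

```text
time_s: 35.17
tool_pos: [0.5313, -0.369, 0.1822]
ee_rot: [[0.176, 0.984, -0.002], [0.984, -0.176, 0.022], [0.021, -0.006, -1.0]]
wrist_force: [0.7, -0.5, 0.1]
finger_gap: 0.0076
grasp_force: 58.8
```

```bash
python3 - <<'E'
from m import *
s=bot.state();print(s['tool_pos'],s['ee_rot'].round(3).tolist(),s['finger_gap'])
f=grab('wrist');t=grab('top');z=s['tool_pos'][2]-.0475+.017;c=s['tool_pos'][:2]
print(z,hough(f,c,z,.05)[1],hough(t,c,z,.05)[1])
to((.528,-.3745,.16),(.528,-.3745,.1485))
E
```

```text
[ 0.53126861 -0.36904551  0.18220901] [[0.176, 0.984, -0.002], [0.984, -0.176, 0.022], [0.021, -0.006, -1.0]] 0.007586073824107411
0.15170900692711697 [array([ 0.532 , -0.3713,  0.0506])] []
shift mm [-5.0, -3.0, 25.0]
shift mm [-6.0, -3.0, 36.0]
```

Request:
{"api": "servo_tool", "payload": {"targets": [[[-4,-4,8],0,-1],[[-4,-4,16],0,-1],[[-4,-4,22],0,-1],[[-4,-4,24],0,-1],[[-4,-4,24],0,-1],[[-4,-4,24],0,-1]]}}

```text
time_s: 35.77
tool_pos: [0.5261, -0.3729, 0.1575]
ee_rot: [[0.177, 0.984, -0.001], [0.984, -0.177, 0.022], [0.021, -0.005, -1.0]]
wrist_force: [0.7, 0.3, 0.5]
finger_gap: 0.0077
grasp_force: 58.8
```

```bash
python3 - <<'E'
from m import *
s=bot.state();print(s['tool_pos'],s['ee_rot'].round(3).tolist(),s['wrist_force'])
f=grab('wrist');t=grab('top');g=grab('side');z=s['tool_pos'][2]-.048+.017;c=s['tool_pos'][:2]
print(z,hough(f,c,z,.05)[1],hough(t,c,z,.05)[1],hough(g,c,z,.05)[1])
to((.527,-.3733,.1485))
E
```

```text
[ 0.52609342 -0.37291191  0.1575094 ] [[0.177, 0.984, -0.001], [0.984, -0.177, 0.022], [0.021, -0.005, -1.0]] [0.73679157 0.25505569 0.48446943]
0.12650939537734357 [array([ 0.5253, -0.3744,  0.0504])] [array([ 0.5238, -0.3684,  0.0504])] []
shift mm [-0.0, 1.0, 10.0]
```

Centred. I'll lower the last 9 mm and release.

Request:
{"api": "servo_tool", "payload": {"targets": [[[0,1,3],0,-1],[[0,1,6],0,-1],[[0,1,8],0,-1],[[0,1,9],0,-1],[[0,1,9],0,-1],[[0,1,9],0,-1]]}}

```text
time_s: 36.42
tool_pos: [0.5272, -0.373, 0.1488]
ee_rot: [[0.177, 0.984, -0.001], [0.984, -0.177, 0.021], [0.021, -0.005, -1.0]]
wrist_force: [-0.6, -0.1, 1.3]
finger_gap: 0.0077
grasp_force: 59.2
```

Request:
{"api": "servo_tool", "payload": {"targets": [[[0,0,0],0,-0.2],[[0,0,0],0,-0.2],[[0,0,0],0,-0.2],[[0,0,-20],0,-0.2],[[0,0,-50],0,-0.2],[[0,0,-90],0,-0.2],[[40,20,-110],0,-0.2],[[80,20,-110],0,-0.2],[[80,20,-110],0,-0.2],[[80,20,-110],0,-0.2]]}}

```text
time_s: 37.25
tool_pos: [0.5621, -0.2981, 0.261]
ee_rot: [[0.174, 0.985, 0.0], [0.985, -0.174, 0.021], [0.02, -0.004, -1.0]]
wrist_force: [0.6, -1.3, -0.5]
finger_gap: 0.0341
grasp_force: 0.0
```

Request:
{"api": "servo_tool", "payload": {"targets": [[[0,0,0],0,-0.2],[[0,0,0],0,-0.2]]}}

```text
time_s: 37.42
tool_pos: [0.5607, -0.3008, 0.2595]
ee_rot: [[0.178, 0.984, -0.002], [0.984, -0.178, 0.021], [0.021, -0.006, -1.0]]
wrist_force: [-0.3, -1.1, -1.1]
finger_gap: 0.034
grasp_force: 0.0
```

```bash
python3 - <<'E'
from m import *
s=bot.state();print(s['tool_pos'],s['ee_rot'].round(3).tolist())
f=grab('wrist');t=grab('top');g=grab('side')
print('slid',hough(f,(.5265,-.374),.117,.05)[1],hough(t,(.5265,-.374),.117,.05)[1])
print('shaker',hough(f,(.54,-.255),.071,.02)[1],hough(t,(.54,-.255),.071,.02)[1])
for n,ff in(('side',g),('wrist',f)): [print(n,*v) for v in band(ff,np.array([.5265,-.374]),.05,.04,.14)]
E
```

```text
[ 0.56066269 -0.30078939  0.25950699] [[0.178, 0.984, -0.002], [0.984, -0.178, 0.021], [0.021, -0.006, -1.0]]
slid [array([ 0.5265, -0.3755,  0.0507])] [array([ 0.5295, -0.3755,  0.0511])]
shaker [array([ 0.543 , -0.2565,  0.0198])] [array([ 0.54  , -0.2512,  0.021 ])]
side 60 0.069 0.1395 0.71
side 75 0.071 0.1395 0.69
side 90 0.0715 0.1395 0.68
side 110 0.071 0.1395 0.69
side 130 0.04 0.1395 1.0
side 145 0.04 0.1395 1.0
side 160 0.04 0.1395 1.0
wrist 21 0.073 0.1395 0.67
wrist 36 0.0715 0.1395 0.68
wrist 51 0.0695 0.1395 0.7
wrist 71 0.069 0.1395 0.71
wrist 91 0.0715 0.1395 0.46
wrist 106 0.081 0.1395 0.44
wrist 121 0.0735 0.1395 0.66
```

At release, the tool height relative to the table grasp puts each origin at its full seating height:

| Piece | Origin height (m) | Full seating height (m) |
|---|---|---|
| shallow basket | 0.140 | 0.140 |
| large lid | 0.180 | 0.180 |
| small basket | 0.060 | 0.060 |
| small lid | 0.100 | 0.100 |

The centres agree to within 3 mm and the shaker has not moved. I'll check both stacks and the bystanders once more from a raised pose, then hand in.

Request:
{"api": "servo_tool", "payload": {"targets": [[[60,0,-40],0,-0.2],[[100,0,-40],0,-0.2],[[150,0,-40],0,-0.2],[[150,0,-40],0,-0.2],[[150,0,-40],0,-0.2],[[150,0,-40],0,-0.2],[[150,0,-40],0,-0.2]]}}

```text
time_s: 38.15
tool_pos: [0.5877, -0.154, 0.303]
ee_rot: [[0.178, 0.984, -0.002], [0.984, -0.178, 0.021], [0.02, -0.005, -1.0]]
wrist_force: [0.2, -0.6, -0.2]
finger_gap: 0.034
grasp_force: 0.0
```

```bash
python3 - <<'E'
from m import *
s=bot.state();print(s['tool_pos'],s['wrist_force'])
f=grab('wrist');t=grab('top')
for n,c,z,r in(('slid',(.5265,-.374),.117,.05),('llid',(.385,-.209),.197,.07),('tin',(.6,0),.038,.025),('jar',(.535,.244),.064,.022),('shaker',(.54,-.254),.071,.02)):
    print(n,hough(f,c,z,r)[1],hough(t,c,z,r)[1])
print(bot.close_job())
E
```

```text
[ 0.58769283 -0.15399226  0.30296848] [ 0.22713481 -0.64656195 -0.23136579]
slid [] []
llid [array([ 0.385 , -0.2105,  0.0697])] []
tin [array([ 0.5993, -0.0007,  0.0253])] [array([0.5963, 0.    , 0.0267]), array([0.6023, 0.042 , 0.0246])]
jar [] [array([0.5335, 0.2478, 0.0216])]
shaker [array([ 0.5438, -0.254 ,  0.0203])] []
the job is handed in; nothing more can be done
None
```

Job handed in at about 38 s with no verdict returned: both steamers are stacked, every piece measured centred and at its seating height, and the shaker, jar and tin are still in place; the final raised-pose check found no circle for the small lid, so its placing rests on the measurements at release.

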